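# Unhook a counterweight past the sprung keeper

### The arm

A 6-joint arm with a two-finger parallel gripper is mounted at the origin on a cart in front of the work surface, level with it; the furniture and walls round the work are solid. World frame = base frame: x ahead of the robot, y to its left, z up, the work surface at z = 0. Lengths are in m, angles in degrees, forces in N, time in s.
With the tool pointing down it reaches from about 0.3 to 0.85 m from the base axis. Payload 5.4 kg.
Tool frame: the origin (TCP) lies midway between the tips of the shut fingers; the grasp point (between the pads) lies bot.grip_depth behind it (bot.grip_depth is the distance from the TCP to the grasp point, in m); z points along the fingers, y is the line along which they close (so a half turn about z gives the same grasp; the last joint's range is limited). The gripper opens to 85 mm and grips with 20 to 120 N. Pads are 22 mm wide; open, the fingers measure 114 mm over their backs; the gripper's body (76 mm by 85 mm) begins 54 mm behind the grasp point. The pads swing forward as they close: fully open they stand 13 mm farther back than shut.
Start: joints at [-84.975, 9.076, 91.501, -0, 79.423, -12.038], TCP at [0.169, -0.55, 0.207] pointing down, gripper open.
Joint ranges: [-166.64, 166.64], [-54.1, 131.32], [10.49, 154.53], [-73.88, 253.88], [9.74, 151.15], [-171.62, 171.62]. Speed limits (degrees/s): [147.25, 147.25, 180, 180, 180, 180].

### API

Orientations are given as [roll, pitch, yaw] about the fixed x, y, z axes, in that order (R = Rz(yaw) Ry(pitch) Rx(roll)).
In Python, from cell import readout, camera, camera_model, bot gives the robot as it stands.
- The arm moves only by the tool jog_arm, never from a script. Its argument "steps" is a list of rows, each an object with "turn": the turn, a rotation vector about the tool's x, y, z each as a share of 2 rad, from -1 to 1, a list of three; "delta_pos": the shift along the tool's x, y, z each as a share of 200 mm, from -1 to 1, a list of three; "hand": the opening, from -1 (shut) to 1 (fully open), so that 0 is half open. In form: [{"turn": [rx, ry, rz], "delta_pos": [x, y, z], "hand": hand}, ...]. A call has exactly 10 rows; each row is the pose to reach, as a shift and turn from the pose commanded when the call began, along the tool's axes at that moment; what a row does not reach only later rows make up. A row lasts 1/10 s, in which the tool goes at most 50 mm and 8.59 degrees, less where a joint would pass 70% of its speed; a pose out of reach is approached as far as the arm can. A call with a number of a shift or a turn outside -1 to 1 is refused whole. A call with a gripper value outside its range is refused whole. The fingers move at their own pace and stop on an object; the grip force is fixed at half the most. Time passes only in rows, so rows that repeat a pose let the fingers close, or fill a call up. It gives the time, the measured TCP pose, the force, the opening and the grip force at its end, in the units of the state.
- readout.state(): the state, without advancing time (a new reading comes with each control period).
- camera(name): name is "scene" or "side" or "wrist"; returns the picture (384x512x3 uint8, red, green, blue); there is no depth.
- camera_model(name): a dict with "intrinsics" (3x3 intrinsics, pixels), "rvec" (rotation vector, rad) and "tvec" (3), from world to camera coordinates, as OpenCV has them. Camera axes: x right, y down, z forward; pixel columns grow to the right and rows downward; lengths in m; the calibration is good to about 2 mm. A picture is of the moment at which its call begins: read the wrist's pose just before it. camera_model takes no time and is no camera call; for the wrist camera it gives the pose at the moment of the call.
- bot.hand_in(): hands the job in; it is judged then, once.
The state is a dict: "time_s": time; "joint_positions": joint angles; "joint_velocities": joint speeds; "joint_torque": joint torques, N m; "tool_pos": TCP position; "eef_rot": TCP orientation; "wrist_force": force on the tool from outside, world axes, zero at the start; "torque": the same for the moment, N m; "width": finger opening in m; "gripper_force": force on a finger pad.
Only numpy, scipy, OpenCV 4.12 (cv2) and the standard library are available. Lean on these libraries where they do the work, as an engineer would, in place of code of your own. Each camera call takes 0.05 s, during which the arm holds its last target. There are 200 camera calls.

### The job

Take the bail-handled counterweight off the safety hook: holding it by its top bar, push it back so that its rung presses the hook's sprung keeper fully open, keep it pressed while you lift the rung out past the nose, then draw it off the hook and stand it gently upright in the shallow tray. Be gentle with the hook (keep the counterweight's push on it under 20 N), touch the hook stand with nothing but the counterweight, and leave the loose nut where it lies.

Things in the scene. Friction and masses are not known exactly. Their poses are not given: they have to be found in the camera images.
- weight_grip (a point): Centre of the flat grip bar on top of the loose steel counterweight (0.5 to 0.8 kg, 172 mm high). Bar: 12 mm thick (x), 94 long (y), 24 high; grip its middle from above. z up, y along the bar. Two round legs, 10 mm thick, at y -41 and +41, join the bar to a rung below and to the block at the bottom. Underside of the block 160 mm below this point.
- weight_rung (a point): Middle of the counterweight's round rung, 12 mm diameter, along y, 54 mm below the grip centre. It lies in the hook's bowl, near stand x -16 mm at the start, free to slide about in it.
- weight_block (a point): Centre of the counterweight's bottom block, 40 (x) x 96 (y) x 20 (z) mm, 150 mm below the grip centre. The hook reaches through the window between rung and block: rung up at most 60 mm there, then draw off along the stand's -x by about 80 mm.
- stand: Fixed hook stand; origin under its base plate (x -50 to 82, y -55 to 55, 10 mm thick), z up; the hook points to -x. Uprights at x 48 to 78, 162 mm high, clamp the hook head (24 mm wide, centred on y 0, underside z 133, bowl floor z 145). The head sits up to 8 mm forward or back of its middle setting along x; this is NOT reported and not in the hook points.
- hook_nose (a point): Tip of the hook's lip (top edge) at the head's middle setting: stand x +1, z 170 mm. The nose rises from the bowl at stand x -39.5 to -31.5 and its lip, 8 mm thick, covers the bowl from there back to x +1: 5 mm of air over the rung, which must rise 27 mm to clear the lip.
- hook_stop (a point): Upright face of the shank at rung height, middle setting: stand x +15.5, z 151 mm; top of the shank z 175. The rung pushed in +x meets it with its surface (axis 6 mm before), felt as a steep rise of force. Lip to shank is 14.5 mm: the 12 mm rung can rise only within about 2 mm of this stop.
- hook_keeper (a point): Hinge of the keeper, middle setting: stand x 19.5, z 171 mm. The keeper is a sprung flap 10 mm wide, 31 mm long, sloping down and forward to about x 0, z 146 behind the rung, closing the throat. It swings back into the shank when the rung is pushed in +x: about 3 N at first, 6 N when open, and lifts the rung slightly as it yields; it springs forward when let go.
- tray_in (a point): Centre of the inner floor of a fixed shallow aluminium tray, 110 (x) x 160 (y) mm outside, walls 4 mm thick and 22 mm high, inner floor about 4 mm above the bench; the point's x and y run along its sides, z up. The counterweight's block fits in it with its y along the tray's y.
- nut_mid (a point): Middle of a loose hexagon nut, 31 x 35 x 16 mm, lying on the bench; a bystander, not to be disturbed.

How it is judged:
By the outcome, as a careful person would: the job done as asked, in the order asked, and still so for the second after the job is handed in, with the robot touching nothing.
It also fails if it takes over 58 s, if anything falls off the work surface, if the arm or the gripper's body presses on something with over 40 N, if the wrist force passes 120 N, or if a joint passes its speed limit or range.

## Working session

There is one attempt and no reset: what is moved stays moved. The work goes in short steps, Python scripts to look and compute and a tool call to move; the robot and the scene stay as the last step left them, time stands still between calls to the robot, and variables do not carry over. Pictures are saved under pics/ and viewed, at most 10 in all, crops included, and the job is handed in when it is done.

Besides the shell and the picture viewer there is one more tool, called after "Request:" in YAML: its name, and indented under it one key for each argument. jog_arm: Moves the arm, as the interface text tells. Shift numbers are shares of 200 mm and turn numbers shares of 2 rad, none past 1 either way. Its arguments: {"type":"object","properties":{"steps":{"type":"array"}},"required":["steps"]}

```bash
mkdir -p pics; ls
python3 - <<'E'
from cell import readout,camera,camera_model,bot
import cv2,numpy as np
s=readout.state();print({k:s[k] for k in('time_s','tool_pos','eef_rot','wrist_force','width')},bot.grip_depth)
a=camera("scene");b=camera("side")
for n in("scene","side"):
  m=camera_model(n);R=cv2.Rodrigues(np.array(m["rvec"]))[0];print(n,m["intrinsics"],-R.T@np.array(m["tvec"]).ravel(),R[2])
for n,i in(("scene",a),("side",b)): cv2.imwrite(f"pics/{n}0.png",cv2.resize(i[:,:,::-1],(800,600),interpolation=cv2.INTER_CUBIC))
E
```

```text
pics
{'time_s': 0.0, 'tool_pos': array([ 0.16861372, -0.54903007,  0.20560438]), 'eef_rot': array([-1.79892145e+02, -2.20673866e-02,  1.70627878e+01]), 'wrist_force': array([-0.65239006,  0.53292232, -0.65655189]), 'width': 0.08578614199757845} 0.0187
scene [[452.28290417   0.         252.84166511]
 [  0.         452.28290417 191.89696555]
 [  0.           0.           1.        ]] [ 0.14262986 -0.9237699   0.62061064] [ 0.35940267  0.73862984 -0.57031191]
side [[412.70521133   0.         250.92329079]
 [  0.         412.70521133 186.17647529]
 [  0.           0.           1.        ]] [0.2391374  0.37565566 0.6946985 ] [ 0.25018167 -0.75363961 -0.60781286]
```

View pics/scene0.png

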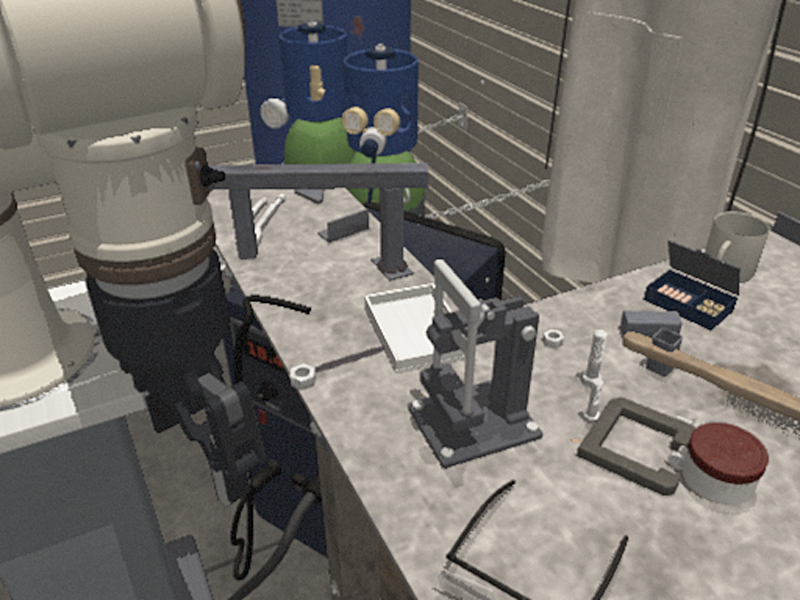

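View pics/side0.png

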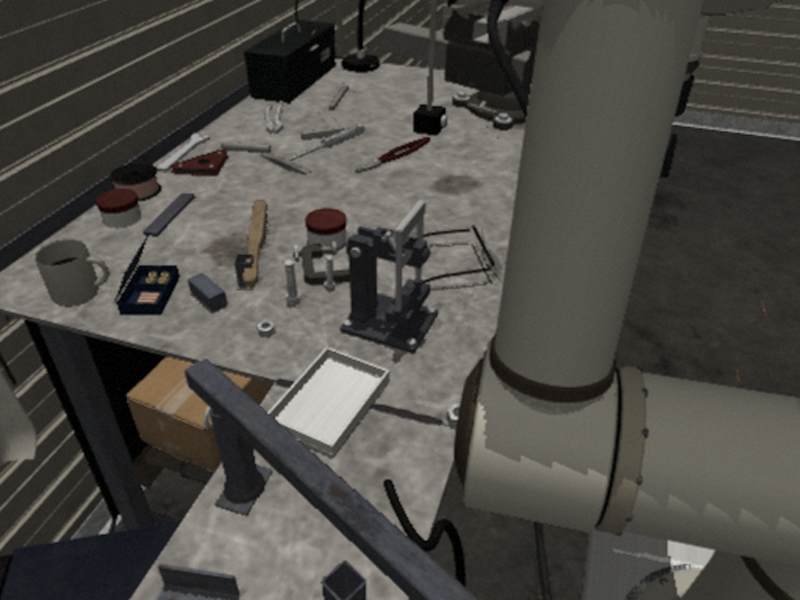

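Both views show the stand mid-bench (scene ~(475,430), side ~(390,325)), the white bar on top (scene (437,265)-(487,305)), the tray left of/behind it (scene (415,325), side (332,400)), a fixed dark portal beam beyond the tray, and nuts at scene (553,338) and (303,375).

```bash
cat > h.py <<'E'
import numpy as np,cv2
from cell import camera_model
def cam(n,m=None):
    m=m or camera_model(n);R=cv2.Rodrigues(np.array(m["rvec"],float))[0];return np.array(m["intrinsics"]),R,np.array(m["tvec"],float).ravel()
def plane(n,uv,z,s=0.64,m=None):
    K,R,t=cam(n,m);c=-R.T@t;d=R.T@np.linalg.inv(K)@np.array([uv[0]*s,uv[1]*s,1]);return (c+d*(z-c[2])/d[2]).round(4)
def tri(n1,a,n2,b,s=.64):
    P=[]
    for n in(n1,n2):
        K,R,t=cam(n);P.append(K@np.c_[R,t])
    X=cv2.triangulatePoints(P[0],P[1],np.array(a,float)*s,np.array(b,float)*s).ravel();return (X[:3]/X[3]).round(4)
def proj(n,X):
    K,R,t=cam(n);p=K@(R@np.array(X)+t);return p[:2]/p[2]
E
python3 - <<'E'
from h import *
print("nuts",plane("scene",(553,338),.008),plane("side",(265,327),.008),plane("scene",(303,375),.008),plane("side",(453,414),.008))
for uv in((440,463),(541,434),(410,404)):print("base",plane("scene",uv,.005))
for uv in((343,330),(411,348),(437,313)):print("base side",plane("side",uv,.005))
for uv in((366,292),(398,366),(434,284)):print("tray",plane("scene",uv,.022))
for uv in((334,349),(389,377),(271,414),(327,444)):print("tray side",plane("side",uv,.022))
print("bar", tri("scene",(437,262),"side",(400,241)),tri("scene",(486,304),"side",(423,205)))
E
python3 - <<'E'
from cell import camera
import cv2
a=camera("scene")[150:310,240:370];b=camera("side")[115:300,160:300]
cv2.imwrite("pics/c.png",cv2.hconcat([cv2.resize(a,(400,492),interpolation=3)[:,:,::-1],cv2.resize(b,(372,492),interpolation=3)[:,:,::-1]]))
E
```

```text
nuts [ 0.6844 -0.316   0.008 ] [ 0.6862 -0.3159  0.008 ] [ 0.3433 -0.2307  0.008 ] [ 0.35   -0.2347  0.008 ]
base [ 0.4309 -0.4436  0.005 ]
base [ 0.561  -0.4584  0.005 ]
base [ 0.4452 -0.3412  0.005 ]
base side [ 0.5649 -0.3539  0.005 ]
base side [ 0.4473 -0.349   0.005 ]
base side [ 0.4319 -0.4464  0.005 ]
tray [ 0.49   -0.1098  0.022 ]
tray [ 0.4559 -0.2863  0.022 ]
tray [ 0.5919 -0.1376  0.022 ]
tray side [ 0.5532 -0.2902  0.022 ]
tray side [ 0.4539 -0.2609  0.022 ]
tray side [ 0.5838 -0.1407  0.022 ]
tray side [ 0.4908 -0.1181  0.022 ]
bar [ 0.472  -0.3457  0.2066] [ 0.4702 -0.4461  0.2118]
```

View pics/c.png

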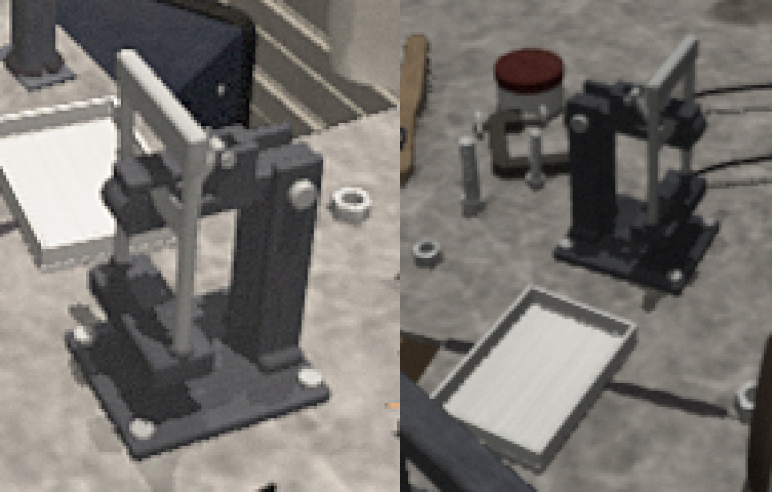

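Request:
jog_arm:
  steps:
    - {"turn":[0,0,0],"delta_pos":[0.1,0,-0.25],"hand":1}
    - {"turn":[0,0,-0.1],"delta_pos":[0.25,-0.03,-0.4],"hand":1}
    - {"turn":[0,0,-0.2],"delta_pos":[0.4,-0.07,-0.6],"hand":1}
    - {"turn":[0,0,-0.28],"delta_pos":[0.55,-0.1,-0.62],"hand":1}
    - {"turn":[0,0,-0.35],"delta_pos":[0.7,-0.12,-0.62],"hand":1}
    - {"turn":[0,0,-0.42],"delta_pos":[0.83,-0.15,-0.62],"hand":1}
    - {"turn":[0,0,-0.49],"delta_pos":[0.83,-0.15,-0.62],"hand":1}
    - {"turn":[0,0,-0.55],"delta_pos":[0.83,-0.15,-0.62],"hand":1}
    - {"turn":[0,0,-0.59],"delta_pos":[0.83,-0.15,-0.62],"hand":1}
    - {"turn":[0,0,-0.59],"delta_pos":[0.83,-0.15,-0.62],"hand":1}

```text
time_s: 1.2
tool_pos: [0.3186, -0.4721, 0.3303]
eef_rot: [-180.0, -0.0, 84.7]
wrist_force: [0.2, -0.2, 0.2]
width: 0.0855
gripper_force: 0.0
```

```bash
cat > st.py <<'E'
from cell import readout
import numpy as np
from scipy.spatial.transform import Rotation as Ro
def tool_delta(target):
    s=readout.state();R=Ro.from_euler('xyz',s['eef_rot'],degrees=True).as_matrix()
    return (R.T@(np.array(target)-s['tool_pos'])/0.2).round(4)
def show():
    s=readout.state();print(s['time_s'],s['tool_pos'].round(4),s['eef_rot'].round(2),s['wrist_force'].round(2),s['width'],s['gripper_force'],s['joint_positions'].round(1))
E
python3 - <<'E'
from st import *;from h import *;show()
print(tool_delta([.471,-.395,.36]))
print("posts",plane("scene",(392,272),0),plane("scene",(245,255),0),plane("side",(240,500),0))
E
```

```text
1.2 [ 0.3186 -0.4721  0.3303] [-1.7998e+02 -3.0000e-02  8.4700e+01] [ 0.2  -0.19  0.16] 0.08551151202822255 0.0 [-68.1   5.4  81.7  -0.   92.9 -62.8]
[ 0.4544  0.723  -0.1485]
posts [ 0.5647 -0.0463  0.    ] [0.3659 0.1166 0.    ] [ 0.5665 -0.0185  0.    ]
```

Request:
jog_arm:
  steps:
    - {"turn":[0,0,0],"delta_pos":[0.12,0.2,-0.05],"hand":1}
    - {"turn":[0,0,0],"delta_pos":[0.24,0.4,-0.1],"hand":1}
    - {"turn":[0,0,0],"delta_pos":[0.36,0.58,-0.15],"hand":1}
    - {"turn":[0,0,0],"delta_pos":[0.454,0.723,-0.15],"hand":1}
    - {"turn":[0,0,0],"delta_pos":[0.454,0.723,-0.15],"hand":1}
    - {"turn":[0,0,0],"delta_pos":[0.454,0.723,-0.15],"hand":1}
    - {"turn":[0,0,0],"delta_pos":[0.454,0.723,-0.15],"hand":1}
    - {"turn":[0,0,0],"delta_pos":[0.454,0.723,-0.15],"hand":1}
    - {"turn":[0,0,0],"delta_pos":[0.454,0.723,-0.15],"hand":1}
    - {"turn":[0,0,0],"delta_pos":[0.454,0.723,-0.15],"hand":1}

```text
time_s: 2.2
tool_pos: [0.4704, -0.3958, 0.3607]
eef_rot: [180.0, 0.0, 84.6]
wrist_force: [0.6, 0.4, -0.3]
width: 0.0853
gripper_force: 0.0
```

Run:
```python
from st import *;from h import *;show()
from cell import camera
import pickle
m=camera_model("wrist");a=camera("wrist");pickle.dump((m,a),open("w1.pkl","wb"))
cv2.imwrite("pics/w1.png",cv2.resize(a[:,:,::-1],(800,600),interpolation=3))
K,R,t=cam("wrist",m);print(K[0,0],-R.T@t,R[2])
```

```text
2.2 [ 0.4704 -0.3958  0.3607] [180.    0.   84.6] [ 0.56  0.45 -0.29] 0.0853381161424387 0.0 [-51.3  12.3  70.7  -0.   97.  -45.9]
274.0888383267023 [ 0.47690967 -0.33258544  0.52774332] [-0.02344482 -0.25515196 -0.96661669]
```

View pics/w1.png

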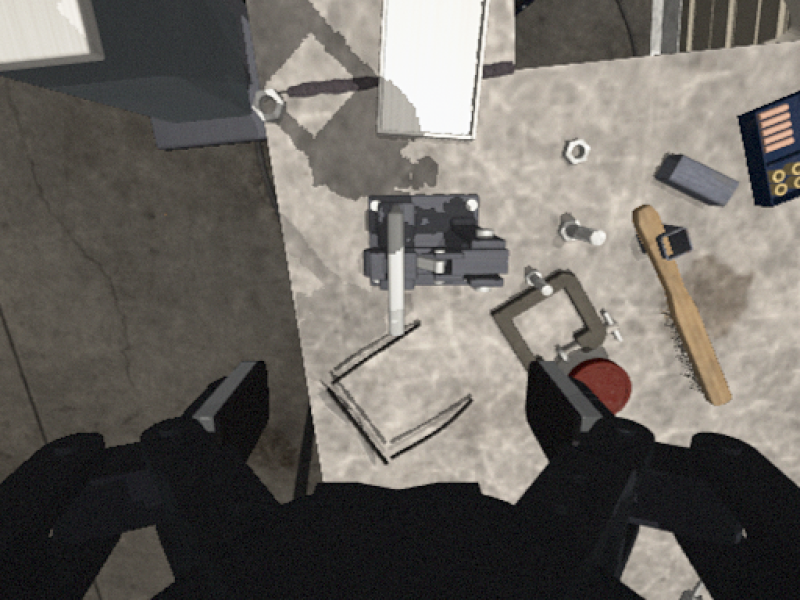

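The wrist view shows the bar from (395,205) to (397,333), head centreline at row ~266, nose at column ~365, base bolts at (374,204), (472,204), and the tray's near edge at (378,134)-(476,137).

Run:
```python
from h import *
import pickle
m,a=pickle.load(open("w1.pkl","rb"))
p=lambda uv,z:plane("w",uv,z,.64,m)
g=cv2.cvtColor(a,cv2.COLOR_RGB2GRAY)
mask=np.zeros_like(g)
for r in range(120,225,3):
    row=g[r,235:275].astype(int)
    w=np.where(row>135)[0]; mask[r]=0
    if r%9==0: print(r,w.min()+235 if len(w) else None,w.max()+235 if len(w) else None,len(w))
for uv in((388,205),(406,205),(388,333),(406,333)):print("bar",uv,p(uv,.217))
print("bolts",p((374,204),.013),p((472,204),.013))
print("base corner",p((368,195),.01),p((480,195),.01))
print("nose pts",p((366,285),.170),p((366,249),.170),p((507,249),.175),p((507,287),.175))
print("tray",p((378,134),.022),p((476,137),.022))
print("tray side left",p((384,10),.022),p((486,10),.022))
# tray mask in side view
from cell import camera
for n in("scene","side"):
    im=camera(n);h=cv2.cvtColor(im,cv2.COLOR_RGB2HSV)
    mk=((h[...,2]>165)&(h[...,1]<35)).astype(np.uint8)
    cs,_=cv2.findContours(mk,0,2);c=[c for c in cs if cv2.contourArea(c)>700]
    for c in c: print(n,cv2.contourArea(c),[ (tuple(q.round(1)),plane(n,q,.004,1)[:2].tolist()) for q in cv2.boxPoints(cv2.minAreaRect(c))])
```

```text
126 None None 0
135 None None 0
144 251 256 6
153 235 256 7
162 249 257 9
171 249 274 15
180 235 258 16
189 235 274 36
198 235 274 39
207 235 274 33
216 235 274 31
bar (388, 205) [ 0.4695 -0.3466  0.217 ]
bar (406, 205) [ 0.4822 -0.3478  0.217 ]
bar (388, 333) [ 0.4599 -0.4422  0.217 ]
bar (406, 333) [ 0.4737 -0.4435  0.217 ]
bolts [ 0.4483 -0.353   0.013 ] [ 0.563  -0.3639  0.013 ]
base corner [ 0.4422 -0.3422  0.01  ] [ 0.5734 -0.3546  0.01  ]
nose pts [ 0.4429 -0.4137  0.17  ] [ 0.4464 -0.3829  0.17  ] [ 0.563  -0.3932  0.175 ] [ 0.562  -0.4255  0.175 ]
tray [ 0.4614 -0.2776  0.022 ] [ 0.5695 -0.2909  0.022 ]
tray side left [ 0.4803 -0.158   0.022 ] [ 0.5856 -0.1679  0.022 ]
scene 1839.5 [((np.float32(182.8), np.float32(268.4)), [0.2965, -0.2951]), ((np.float32(200.4), np.float32(233.2)), [0.3644, -0.2118]), ((np.float32(298.0), np.float32(282.0)), [0.4756, -0.4261]), ((np.float32(280.4), np.float32(317.2)), [0.4066, -0.4828])]
scene 3635.5 [((np.float32(-17.7), np.float32(220.2)), [-0.0506, 0.0503]), ((np.float32(74.4), np.float32(192.5)), [0.1486, 0.0688]), ((np.float32(92.3), n
[... 681 characters left out ...]
38]), ((np.float32(134.1), np.float32(90.5)), [0.4365, 0.6344]), ((np.float32(302.8), np.float32(149.8)), [0.7439, -0.0056]), ((np.float32(274.9), np.float32(229.1)), [0.5112, -0.2715])]
side 845.0 [((np.float32(470.9), np.float32(355.3)), [-0.0111, -0.1365]), ((np.float32(510.3), np.float32(338.4)), [-0.0839, -0.1973]), ((np.float32(520.5), np.float32(362.1)), [-0.0938, -0.1513]), ((np.float32(481.0), np.float32(379.0)), [-0.0241, -0.095])]
side 1712.5 [((np.float32(176.1), np.float32(267.7)), [0.584, -0.1494]), ((np.float32(211.1), np.float32(223.9)), [0.567, -0.3041]), ((np.float32(241.2), np.float32(248.0)), [0.4695, -0.2516]), ((np.float32(206.2), np.float32(291.8)), [0.4958, -0.1111])]
```

Request:
jog_arm:
  steps:
    - {"turn":[0,0,0],"delta_pos":[0.004,0.004,0.12],"hand":1}
    - {"turn":[0,0,0],"delta_pos":[0.004,0.004,0.24],"hand":1}
    - {"turn":[0,0,0],"delta_pos":[0.004,0.004,0.36],"hand":1}
    - {"turn":[0,0,0],"delta_pos":[0.004,0.004,0.48],"hand":1}
    - {"turn":[0,0,0],"delta_pos":[0.004,0.004,0.6],"hand":1}
    - {"turn":[0,0,0],"delta_pos":[0.004,0.004,0.7],"hand":1}
    - {"turn":[0,0,0],"delta_pos":[0.004,0.004,0.78],"hand":1}
    - {"turn":[0,0,0],"delta_pos":[0.004,0.004,0.84],"hand":1}
    - {"turn":[0,0,0],"delta_pos":[0.004,0.004,0.863],"hand":1}
    - {"turn":[0,0,0],"delta_pos":[0.004,0.004,0.863],"hand":1}

```text
time_s: 3.35
tool_pos: [0.4718, -0.3945, 0.1877]
eef_rot: [-180.0, -0.0, 84.7]
wrist_force: [-0.4, -0.6, -0.2]
width: 0.0855
gripper_force: 0.0
```

Run:
```python
from st import *;show()
from cell import camera
import cv2
a=camera("scene")[110:300,220:380];b=camera("side")[95:280,160:310]
cv2.imwrite("pics/c2.png",cv2.hconcat([cv2.resize(a,(400,480),interpolation=3)[:,:,::-1],cv2.resize(b,(390,480),interpolation=3)[:,:,::-1]]))
```

```text
3.35 [ 0.4718 -0.3945  0.1877] [-1.7998e+02 -2.0000e-02  8.4670e+01] [-0.44 -0.59 -0.15] 0.08549798072742201 0.0 [-51.1  15.7  85.9   0.   78.4 -45.8]
```

View pics/c2.png

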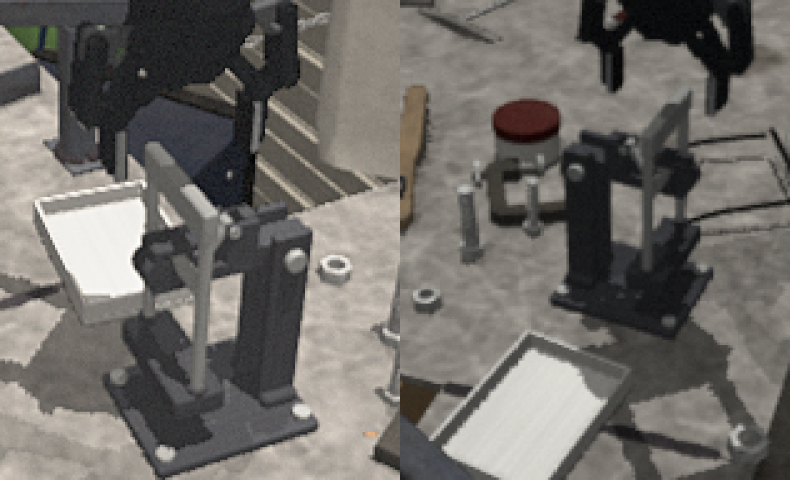

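The crop shows the open fingers (scene crop tips (120,175), (250,195); side crop tips (612,85), (717,108)) straddling the bar, but they look somewhat high in the side view; I check by projection.

Run:
```python
from h import *
for X in([.4713,-.395,.217],[.4718,-.3945,.20],[.5145,-.3985,.20],[.429,-.39,.2]):
    a=(proj("scene",X)-[220,110])*[400/160,480/190];b=(proj("side",X)-[160,95])*[390/150,480/185];print(X,a.round(),b.round())
# triangulate tips & bar centre from crop pixels
s=lambda p:(220+p[0]*.4,110+p[1]*190/480);d=lambda p:(160+p[0]*150/390,95+p[1]*185/480)
print(tri("scene",s((121,177)),"side",d((717,110)),1),tri("scene",s((250,203)),"side",d((613,88)),1))
print("bar far/near tops",tri("scene",s((151,146)),"side",d((652,130)),1),tri("scene",s((207,212)),"side",d((684,93)),1))
```

```text
[0.4713, -0.395, 0.217] [180. 172.] [264. 110.]
[0.4718, -0.3945, 0.2] [179. 193.] [262. 127.]
[0.5145, -0.3985, 0.2] [237. 180.] [218. 117.]
[0.429, -0.39, 0.2] [119. 207.] [308. 139.]
[ 0.2306 -0.527   0.3082] [ 0.2962 -0.5696  0.2917]
bar far/near tops [ 0.2721 -0.4983  0.2944] [ 0.2517 -0.5747  0.3036]
```

Run:
```python
from h import *
s=lambda p:(220+p[0]*.4,110+p[1]*190/480);d=lambda p:(160+(p[0]-400)*150/390,95+p[1]*185/480)
print(tri("scene",s((121,177)),"side",d((717,110)),1),tri("scene",s((250,203)),"side",d((613,88)),1))
print("bar far/near tops",tri("scene",s((151,146)),"side",d((648,132)),1),tri("scene",s((207,212)),"side",d((686,93)),1))
```

```text
[ 0.4256 -0.3964  0.2268] [ 0.5178 -0.4237  0.2047]
bar far/near tops [ 0.4719 -0.3568  0.2164] [ 0.4648 -0.4379  0.2135]
```

Request:
jog_arm:
  steps:
    - {"turn":[0,0,0],"delta_pos":[0,0,0],"hand":0.4}
    - {"turn":[0,0,0],"delta_pos":[0,0,0],"hand":0.2}
    - {"turn":[0,0,0],"delta_pos":[0,0,0],"hand":0}
    - {"turn":[0,0,0],"delta_pos":[0,0,0],"hand":-0.2}
    - {"turn":[0,0,0],"delta_pos":[0,0,0],"hand":-0.4}
    - {"turn":[0,0,0],"delta_pos":[0,0,0],"hand":-0.6}
    - {"turn":[0,0,0],"delta_pos":[0,0,0],"hand":-0.7}
    - {"turn":[0,0,0],"delta_pos":[0,0,0],"hand":-1}
    - {"turn":[0,0,0],"delta_pos":[0,0,0],"hand":-1}
    - {"turn":[0,0,0],"delta_pos":[0,0,0],"hand":-1}

```text
time_s: 4.45
tool_pos: [0.472, -0.3947, 0.1882]
eef_rot: [180.0, 0.0, 84.7]
wrist_force: [1.1, 0.6, 2.4]
width: 0.0089
gripper_force: 58.7
```

Request:
jog_arm:
  steps:
    - {"turn":[0,0,0],"delta_pos":[0,0,0],"hand":-1}
    - {"turn":[0,0,0],"delta_pos":[0,0,0],"hand":-1}
    - {"turn":[0,0,0],"delta_pos":[0,0,0],"hand":-1}
    - {"turn":[0,0,0],"delta_pos":[0,0,0],"hand":-1}
    - {"turn":[0,0,0],"delta_pos":[0,0,0],"hand":-1}
    - {"turn":[0,0,0],"delta_pos":[0,0,0],"hand":-1}
    - {"turn":[0,0,0],"delta_pos":[0,0,0],"hand":-1}
    - {"turn":[0,0,0],"delta_pos":[0,0,0],"hand":-1}
    - {"turn":[0,0,0],"delta_pos":[0,0,0],"hand":-1}
    - {"turn":[0,0,0],"delta_pos":[0,0,0],"hand":-1}

```text
time_s: 5.45
tool_pos: [0.4719, -0.3947, 0.1882]
eef_rot: [180.0, 0.0, 84.7]
wrist_force: [0.7, 0.8, 3.9]
width: 0.0094
gripper_force: 58.9
```

Run:
```python
from st import *;show()
from cell import camera
import cv2
a=camera("scene")[110:300,220:380];b=camera("side")[95:280,160:310]
cv2.imwrite("pics/c3.png",cv2.hconcat([cv2.resize(a,(400,480),interpolation=3)[:,:,::-1],cv2.resize(b,(390,480),interpolation=3)[:,:,::-1]]))
```

```text
5.45 [ 0.4719 -0.3947  0.1882] [1.7999e+02 1.0000e-02 8.4670e+01] [0.71 0.78 3.87] 0.00937017622608019 58.93158981576562 [-51.1  15.7  85.9   0.   78.4 -45.8]
```

View pics/c3.png

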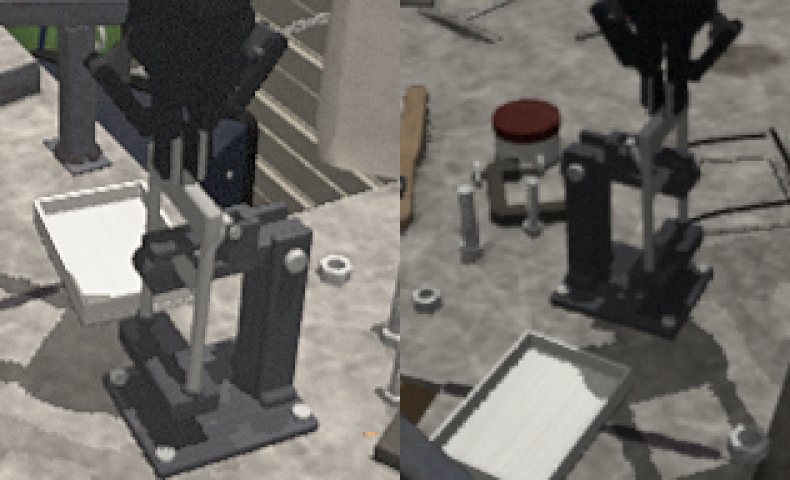

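The bar is gripped between the pads in both views (scene crop (180,165), side crop (668,110)). Next I take the weight with a 2 mm lift, then advance in +x (tool +y).

Request:
jog_arm:
  steps:
    - {"turn":[0,0,0],"delta_pos":[0,0,-0.003],"hand":-1}
    - {"turn":[0,0,0],"delta_pos":[0,0,-0.006],"hand":-1}
    - {"turn":[0,0,0],"delta_pos":[0,0,-0.009],"hand":-1}
    - {"turn":[0,0,0],"delta_pos":[0,0,-0.012],"hand":-1}
    - {"turn":[0,0,0],"delta_pos":[0,0,-0.012],"hand":-1}
    - {"turn":[0,0,0],"delta_pos":[0,0,-0.012],"hand":-1}
    - {"turn":[0,0,0],"delta_pos":[0,0,-0.012],"hand":-1}
    - {"turn":[0,0,0],"delta_pos":[0,0,-0.012],"hand":-1}
    - {"turn":[0,0,0],"delta_pos":[0,0,-0.012],"hand":-1}
    - {"turn":[0,0,0],"delta_pos":[0,0,-0.012],"hand":-1}

```text
time_s: 6.55
tool_pos: [0.4719, -0.3946, 0.1904]
eef_rot: [180.0, 0.0, 84.7]
wrist_force: [0.3, 0.0, -5.9]
width: 0.0091
gripper_force: 58.5
```

Request:
jog_arm:
  steps:
    - {"turn":[0,0,0],"delta_pos":[0,0.007,0],"hand":-1}
    - {"turn":[0,0,0],"delta_pos":[0,0.014,0],"hand":-1}
    - {"turn":[0,0,0],"delta_pos":[0,0.021,0],"hand":-1}
    - {"turn":[0,0,0],"delta_pos":[0,0.028,0],"hand":-1}
    - {"turn":[0,0,0],"delta_pos":[0,0.035,0],"hand":-1}
    - {"turn":[0,0,0],"delta_pos":[0,0.042,0],"hand":-1}
    - {"turn":[0,0,0],"delta_pos":[0,0.05,0],"hand":-1}
    - {"turn":[0,0,0],"delta_pos":[0,0.05,0],"hand":-1}
    - {"turn":[0,0,0],"delta_pos":[0,0.05,0],"hand":-1}
    - {"turn":[0,0,0],"delta_pos":[0,0.05,0],"hand":-1}

```text
time_s: 7.55
tool_pos: [0.4817, -0.3955, 0.1904]
eef_rot: [-180.0, -0.0, 84.7]
wrist_force: [-0.6, -0.7, -6.7]
width: 0.0092
gripper_force: 58.5
```

Request:
jog_arm:
  steps:
    - {"turn":[0,0,0],"delta_pos":[0,0.004,0],"hand":-1}
    - {"turn":[0,0,0],"delta_pos":[0,0.008,0],"hand":-1}
    - {"turn":[0,0,0],"delta_pos":[0,0.012,0],"hand":-1}
    - {"turn":[0,0,0],"delta_pos":[0,0.016,0],"hand":-1}
    - {"turn":[0,0,0],"delta_pos":[0,0.02,0],"hand":-1}
    - {"turn":[0,0,0],"delta_pos":[0,0.02,0],"hand":-1}
    - {"turn":[0,0,0],"delta_pos":[0,0.02,0],"hand":-1}
    - {"turn":[0,0,0],"delta_pos":[0,0.02,0],"hand":-1}
    - {"turn":[0,0,0],"delta_pos":[0,0.02,0],"hand":-1}
    - {"turn":[0,0,0],"delta_pos":[0,0.02,0],"hand":-1}

```text
time_s: 8.55
tool_pos: [0.4857, -0.3959, 0.1904]
eef_rot: [-180.0, -0.0, 84.7]
wrist_force: [-2.4, -0.6, -5.6]
width: 0.009
gripper_force: 58.6
```

Request:
jog_arm:
  steps:
    - {"turn":[0,0,0],"delta_pos":[0,0.002,0],"hand":-1}
    - {"turn":[0,0,0],"delta_pos":[0,0.004,0],"hand":-1}
    - {"turn":[0,0,0],"delta_pos":[0,0.006,0],"hand":-1}
    - {"turn":[0,0,0],"delta_pos":[0,0.008,0],"hand":-1}
    - {"turn":[0,0,0],"delta_pos":[0,0.01,0],"hand":-1}
    - {"turn":[0,0,0],"delta_pos":[0,0.01,0],"hand":-1}
    - {"turn":[0,0,0],"delta_pos":[0,0.01,0],"hand":-1}
    - {"turn":[0,0,0],"delta_pos":[0,0.01,0],"hand":-1}
    - {"turn":[0,0,0],"delta_pos":[0,0.01,0],"hand":-1}
    - {"turn":[0,0,0],"delta_pos":[0,0.01,0],"hand":-1}

```text
time_s: 9.55
tool_pos: [0.4877, -0.3961, 0.1903]
eef_rot: [-180.0, -0.0, 84.7]
wrist_force: [-3.2, 1.1, -6.6]
width: 0.0087
gripper_force: 58.8
```

Request:
jog_arm:
  steps:
    - {"turn":[0,0,0],"delta_pos":[0,0.001,0],"hand":-1}
    - {"turn":[0,0,0],"delta_pos":[0,0.002,0],"hand":-1}
    - {"turn":[0,0,0],"delta_pos":[0,0.003,0],"hand":-1}
    - {"turn":[0,0,0],"delta_pos":[0,0.004,0],"hand":-1}
    - {"turn":[0,0,0],"delta_pos":[0,0.005,0],"hand":-1}
    - {"turn":[0,0,0],"delta_pos":[0,0.005,0],"hand":-1}
    - {"turn":[0,0,0],"delta_pos":[0,0.005,0],"hand":-1}
    - {"turn":[0,0,0],"delta_pos":[0,0.005,0],"hand":-1}
    - {"turn":[0,0,0],"delta_pos":[0,0.005,0],"hand":-1}
    - {"turn":[0,0,0],"delta_pos":[0,0.005,0],"hand":-1}

```text
time_s: 10.55
tool_pos: [0.4888, -0.3962, 0.1904]
eef_rot: [180.0, -0.0, 84.7]
wrist_force: [-3.5, 0.8, -6.2]
width: 0.0091
gripper_force: 58.8
```

Request:
jog_arm:
  steps:
    - {"turn":[0,0,0],"delta_pos":[0,0.001,0],"hand":-1}
    - {"turn":[0,0,0],"delta_pos":[0,0.002,0],"hand":-1}
    - {"turn":[0,0,0],"delta_pos":[0,0.003,0],"hand":-1}
    - {"turn":[0,0,0],"delta_pos":[0,0.004,0],"hand":-1}
    - {"turn":[0,0,0],"delta_pos":[0,0.005,0],"hand":-1}
    - {"turn":[0,0,0],"delta_pos":[0,0.005,0],"hand":-1}
    - {"turn":[0,0,0],"delta_pos":[0,0.005,0],"hand":-1}
    - {"turn":[0,0,0],"delta_pos":[0,0.005,0],"hand":-1}
    - {"turn":[0,0,0],"delta_pos":[0,0.005,0],"hand":-1}
    - {"turn":[0,0,0],"delta_pos":[0,0.005,0],"hand":-1}

```text
time_s: 11.55
tool_pos: [0.4898, -0.3962, 0.1904]
eef_rot: [-180.0, -0.0, 84.7]
wrist_force: [-4.5, 1.5, -6.7]
width: 0.009
gripper_force: 58.9
```

Request:
jog_arm:
  steps:
    - {"turn":[0,0,0],"delta_pos":[0,0.001,0],"hand":-1}
    - {"turn":[0,0,0],"delta_pos":[0,0.002,0],"hand":-1}
    - {"turn":[0,0,0],"delta_pos":[0,0.003,0],"hand":-1}
    - {"turn":[0,0,0],"delta_pos":[0,0.004,0],"hand":-1}
    - {"turn":[0,0,0],"delta_pos":[0,0.005,0],"hand":-1}
    - {"turn":[0,0,0],"delta_pos":[0,0.005,0],"hand":-1}
    - {"turn":[0,0,0],"delta_pos":[0,0.005,0],"hand":-1}
    - {"turn":[0,0,0],"delta_pos":[0,0.005,0],"hand":-1}
    - {"turn":[0,0,0],"delta_pos":[0,0.005,0],"hand":-1}
    - {"turn":[0,0,0],"delta_pos":[0,0.005,0],"hand":-1}

```text
time_s: 12.55
tool_pos: [0.4908, -0.3964, 0.1904]
eef_rot: [-180.0, -0.0, 84.7]
wrist_force: [-4.4, 0.4, -6.6]
width: 0.0094
gripper_force: 58.9
```

Request:
jog_arm:
  steps:
    - {"turn":[0,0,0],"delta_pos":[0,0.001,0],"hand":-1}
    - {"turn":[0,0,0],"delta_pos":[0,0.002,0],"hand":-1}
    - {"turn":[0,0,0],"delta_pos":[0,0.003,0],"hand":-1}
    - {"turn":[0,0,0],"delta_pos":[0,0.004,0],"hand":-1}
    - {"turn":[0,0,0],"delta_pos":[0,0.005,0],"hand":-1}
    - {"turn":[0,0,0],"delta_pos":[0,0.005,0],"hand":-1}
    - {"turn":[0,0,0],"delta_pos":[0,0.005,0],"hand":-1}
    - {"turn":[0,0,0],"delta_pos":[0,0.005,0],"hand":-1}
    - {"turn":[0,0,0],"delta_pos":[0,0.005,0],"hand":-1}
    - {"turn":[0,0,0],"delta_pos":[0,0.005,0],"hand":-1}

```text
time_s: 13.55
tool_pos: [0.4918, -0.3964, 0.1904]
eef_rot: [-180.0, -0.0, 84.7]
wrist_force: [-3.7, 0.7, -7.1]
width: 0.0095
gripper_force: 58.9
```

Request:
jog_arm:
  steps:
    - {"turn":[0,0,0],"delta_pos":[0,0.001,0],"hand":-1}
    - {"turn":[0,0,0],"delta_pos":[0,0.002,0],"hand":-1}
    - {"turn":[0,0,0],"delta_pos":[0,0.003,0],"hand":-1}
    - {"turn":[0,0,0],"delta_pos":[0,0.004,0],"hand":-1}
    - {"turn":[0,0,0],"delta_pos":[0,0.005,0],"hand":-1}
    - {"turn":[0,0,0],"delta_pos":[0,0.005,0],"hand":-1}
    - {"turn":[0,0,0],"delta_pos":[0,0.005,0],"hand":-1}
    - {"turn":[0,0,0],"delta_pos":[0,0.005,0],"hand":-1}
    - {"turn":[0,0,0],"delta_pos":[0,0.005,0],"hand":-1}
    - {"turn":[0,0,0],"delta_pos":[0,0.005,0],"hand":-1}

```text
time_s: 14.55
tool_pos: [0.4928, -0.3965, 0.1904]
eef_rot: [180.0, -0.0, 84.7]
wrist_force: [-4.9, -0.1, -7.8]
width: 0.0093
gripper_force: 59.0
```

Request:
jog_arm:
  steps:
    - {"turn":[0,0,0],"delta_pos":[0,0.001,0],"hand":-1}
    - {"turn":[0,0,0],"delta_pos":[0,0.002,0],"hand":-1}
    - {"turn":[0,0,0],"delta_pos":[0,0.003,0],"hand":-1}
    - {"turn":[0,0,0],"delta_pos":[0,0.004,0],"hand":-1}
    - {"turn":[0,0,0],"delta_pos":[0,0.005,0],"hand":-1}
    - {"turn":[0,0,0],"delta_pos":[0,0.005,0],"hand":-1}
    - {"turn":[0,0,0],"delta_pos":[0,0.005,0],"hand":-1}
    - {"turn":[0,0,0],"delta_pos":[0,0.005,0],"hand":-1}
    - {"turn":[0,0,0],"delta_pos":[0,0.005,0],"hand":-1}
    - {"turn":[0,0,0],"delta_pos":[0,0.005,0],"hand":-1}

```text
time_s: 15.55
tool_pos: [0.4938, -0.3966, 0.1904]
eef_rot: [180.0, -0.0, 84.7]
wrist_force: [-5.4, -0.2, -7.3]
width: 0.009
gripper_force: 59.0
```

Request:
jog_arm:
  steps:
    - {"turn":[0,0,0],"delta_pos":[0,0.001,0],"hand":-1}
    - {"turn":[0,0,0],"delta_pos":[0,0.002,0],"hand":-1}
    - {"turn":[0,0,0],"delta_pos":[0,0.003,0],"hand":-1}
    - {"turn":[0,0,0],"delta_pos":[0,0.004,0],"hand":-1}
    - {"turn":[0,0,0],"delta_pos":[0,0.005,0],"hand":-1}
    - {"turn":[0,0,0],"delta_pos":[0,0.005,0],"hand":-1}
    - {"turn":[0,0,0],"delta_pos":[0,0.005,0],"hand":-1}
    - {"turn":[0,0,0],"delta_pos":[0,0.005,0],"hand":-1}
    - {"turn":[0,0,0],"delta_pos":[0,0.005,0],"hand":-1}
    - {"turn":[0,0,0],"delta_pos":[0,0.005,0],"hand":-1}

```text
time_s: 16.55
tool_pos: [0.4947, -0.3967, 0.1904]
eef_rot: [-180.0, 0.0, 84.7]
wrist_force: [-6.0, 0.3, -7.2]
width: 0.0089
gripper_force: 59.1
```

Request:
jog_arm:
  steps:
    - {"turn":[0,0,0],"delta_pos":[0,0.001,0],"hand":-1}
    - {"turn":[0,0,0],"delta_pos":[0,0.002,0],"hand":-1}
    - {"turn":[0,0,0],"delta_pos":[0,0.003,0],"hand":-1}
    - {"turn":[0,0,0],"delta_pos":[0,0.004,0],"hand":-1}
    - {"turn":[0,0,0],"delta_pos":[0,0.004,0],"hand":-1}
    - {"turn":[0,0,0],"delta_pos":[0,0.004,0],"hand":-1}
    - {"turn":[0,0,0],"delta_pos":[0,0.004,0],"hand":-1}
    - {"turn":[0,0,0],"delta_pos":[0,0.004,0],"hand":-1}
    - {"turn":[0,0,0],"delta_pos":[0,0.004,0],"hand":-1}
    - {"turn":[0,0,0],"delta_pos":[0,0.004,0],"hand":-1}

```text
time_s: 17.55
tool_pos: [0.4955, -0.3968, 0.1903]
eef_rot: [-180.0, -0.0, 84.7]
wrist_force: [-4.8, 1.3, -7.9]
width: 0.0094
gripper_force: 59.1
```

Request:
jog_arm:
  steps:
    - {"turn":[0,0,0],"delta_pos":[0,0.001,0],"hand":-1}
    - {"turn":[0,0,0],"delta_pos":[0,0.002,0],"hand":-1}
    - {"turn":[0,0,0],"delta_pos":[0,0.003,0],"hand":-1}
    - {"turn":[0,0,0],"delta_pos":[0,0.004,0],"hand":-1}
    - {"turn":[0,0,0],"delta_pos":[0,0.004,0],"hand":-1}
    - {"turn":[0,0,0],"delta_pos":[0,0.004,0],"hand":-1}
    - {"turn":[0,0,0],"delta_pos":[0,0.004,0],"hand":-1}
    - {"turn":[0,0,0],"delta_pos":[0,0.004,0],"hand":-1}
    - {"turn":[0,0,0],"delta_pos":[0,0.004,0],"hand":-1}
    - {"turn":[0,0,0],"delta_pos":[0,0.004,0],"hand":-1}

```text
time_s: 18.55
tool_pos: [0.4962, -0.3968, 0.1902]
eef_rot: [-180.0, -0.0, 84.7]
wrist_force: [-5.8, 1.0, -8.2]
width: 0.0088
gripper_force: 59.2
```

Request:
jog_arm:
  steps:
    - {"turn":[0,0,0],"delta_pos":[0,0.001,0],"hand":-1}
    - {"turn":[0,0,0],"delta_pos":[0,0.002,0],"hand":-1}
    - {"turn":[0,0,0],"delta_pos":[0,0.003,0],"hand":-1}
    - {"turn":[0,0,0],"delta_pos":[0,0.004,0],"hand":-1}
    - {"turn":[0,0,0],"delta_pos":[0,0.004,0],"hand":-1}
    - {"turn":[0,0,0],"delta_pos":[0,0.004,0],"hand":-1}
    - {"turn":[0,0,0],"delta_pos":[0,0.004,0],"hand":-1}
    - {"turn":[0,0,0],"delta_pos":[0,0.004,0],"hand":-1}
    - {"turn":[0,0,0],"delta_pos":[0,0.004,0],"hand":-1}
    - {"turn":[0,0,0],"delta_pos":[0,0.004,0],"hand":-1}

```text
time_s: 19.55
tool_pos: [0.4969, -0.3969, 0.1902]
eef_rot: [-180.0, -0.0, 84.7]
wrist_force: [-4.6, 0.4, -7.6]
width: 0.0091
gripper_force: 59.2
```

Request:
jog_arm:
  steps:
    - {"turn":[0,0,0],"delta_pos":[0,0.001,0],"hand":-1}
    - {"turn":[0,0,0],"delta_pos":[0,0.002,0],"hand":-1}
    - {"turn":[0,0,0],"delta_pos":[0,0.003,0],"hand":-1}
    - {"turn":[0,0,0],"delta_pos":[0,0.004,0],"hand":-1}
    - {"turn":[0,0,0],"delta_pos":[0,0.005,0],"hand":-1}
    - {"turn":[0,0,0],"delta_pos":[0,0.005,0],"hand":-1}
    - {"turn":[0,0,0],"delta_pos":[0,0.005,0],"hand":-1}
    - {"turn":[0,0,0],"delta_pos":[0,0.005,0],"hand":-1}
    - {"turn":[0,0,0],"delta_pos":[0,0.005,0],"hand":-1}
    - {"turn":[0,0,0],"delta_pos":[0,0.005,0],"hand":-1}

```text
time_s: 20.55
tool_pos: [0.4977, -0.3969, 0.19]
eef_rot: [-179.9, -0.0, 84.7]
wrist_force: [-6.4, -0.1, -8.0]
width: 0.0087
gripper_force: 59.2
```

Run:
```python
from st import *;show()
F=[];T=[]
from cell import camera
import cv2
a=camera("scene")[150:270,260:360];b=camera("side")[110:230,200:300]
for i in range(3):
    s=readout.state();F.append(s['wrist_force'].round(1));T.append(s['torque'].round(2));camera("side")
print(F,T)
cv2.imwrite("pics/c4.png",cv2.hconcat([cv2.resize(a,(400,480),interpolation=3)[:,:,::-1],cv2.resize(b,(400,480),interpolation=3)[:,:,::-1]]))
```

```text
20.55 [ 0.4977 -0.3969  0.19  ] [-1.7994e+02 -3.0000e-02  8.4670e+01] [-6.41 -0.15 -8.04] 0.008739583698187637 59.244878069730476 [-49.4  18.8  81.9  -0.   79.4 -44.1]
[array([-6.1, -0.2, -7.9]), array([-6.1, -0. , -7.5]), array([-6.3, -0.2, -7.4])] [array([ 0.08,  1.28, -0.01]), array([ 0.09,  1.21, -0.02]), array([ 0.09,  1.27, -0.04])]
```

View pics/c4.png

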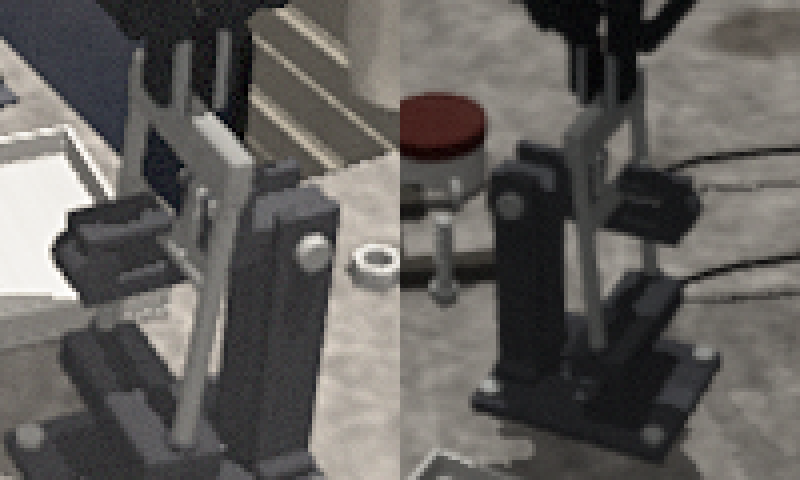

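The crop shows the counterweight leaning: the near leg runs from scene crop (232,195) to (183,440), so the rung and block lag behind the gripper; I measure the lean.

```bash
cat >> h.py <<'E'
O=np.array([.4868,-.4017,0]);X_=np.array([.9956,-.0941,0]);Y_=np.array([.0941,.9956,0])
def ystand(n,uv,y):
    K,R,t=cam(n);c=-R.T@t;d=R.T@np.linalg.inv(K)@np.array([uv[0],uv[1],1]);q=c+d*((y-Y_@(c-O))/(Y_@d));return np.array([X_@(q-O),q[2]])
E
python3 - <<'E'
from h import *
f=lambda p:(260+p[0]/4,150+p[1]/4);g=lambda p:(220+p[0]*.4,110+p[1]*190/480)
k=lambda p:(200+(p[0]-400)/4,110+p[1]/4);l=lambda p:(160+(p[0]-400)*150/390,95+p[1]*185/480)
def an(n,a,b,y):
    A=ystand(n,a,y);B=ystand(n,b,y);d=A-B;print(n,A.round(4),B.round(4),np.degrees(np.arctan2(d[0],d[1])).round(1))
an("scene",f((231,200)),f((183,435)),-.036);an("scene",g((209,225)),g((196,385)),-.036)
an("side",k((577,190)),k((597,340)),.046);an("side",l((649,160)),l((649,240)),.046)
E
```

```text
scene [0.0114 0.1933] [-0.0023  0.0696] 6.3
scene [-0.0144  0.202 ] [-0.0164  0.0658] 0.8
side [0.0076 0.1812] [-0.0053  0.0775] 7.1
side [-0.0205  0.1912] [-0.0219  0.1055] 0.9
```

Request:
jog_arm:
  steps:
    - {"turn":[-0.005,0,0],"delta_pos":[0,0,0],"hand":-1}
    - {"turn":[-0.01,0,0],"delta_pos":[0,0,0],"hand":-1}
    - {"turn":[-0.015,0,0],"delta_pos":[0,0,0],"hand":-1}
    - {"turn":[-0.02,0,0],"delta_pos":[0,0,0],"hand":-1}
    - {"turn":[-0.026,0,0],"delta_pos":[0,0,0],"hand":-1}
    - {"turn":[-0.026,0,0],"delta_pos":[0,0,0],"hand":-1}
    - {"turn":[-0.026,0,0],"delta_pos":[0,0,0],"hand":-1}
    - {"turn":[-0.026,0,0],"delta_pos":[0,0,0],"hand":-1}
    - {"turn":[-0.026,0,0],"delta_pos":[0,0,0],"hand":-1}
    - {"turn":[-0.026,0,0],"delta_pos":[0,0,0],"hand":-1}

```text
time_s: 21.8
tool_pos: [0.4975, -0.3969, 0.1899]
eef_rot: [177.1, -0.0, 84.7]
wrist_force: [-6.3, 0.5, -7.4]
width: 0.0089
gripper_force: 59.5
```

Request:
jog_arm:
  steps:
    - {"turn":[-0.005,0,0],"delta_pos":[0,0,0],"hand":-1}
    - {"turn":[-0.01,0,0],"delta_pos":[0,0,0],"hand":-1}
    - {"turn":[-0.015,0,0],"delta_pos":[0,0,0],"hand":-1}
    - {"turn":[-0.02,0,0],"delta_pos":[0,0,0],"hand":-1}
    - {"turn":[-0.026,0,0],"delta_pos":[0,0,0],"hand":-1}
    - {"turn":[-0.026,0,0],"delta_pos":[0,0,0],"hand":-1}
    - {"turn":[-0.026,0,0],"delta_pos":[0,0,0],"hand":-1}
    - {"turn":[-0.026,0,0],"delta_pos":[0,0,0],"hand":-1}
    - {"turn":[-0.026,0,0],"delta_pos":[0,0,0],"hand":-1}
    - {"turn":[-0.026,0,0],"delta_pos":[0,0,0],"hand":-1}

```text
time_s: 22.8
tool_pos: [0.4972, -0.3968, 0.1896]
eef_rot: [174.2, -0.0, 84.7]
wrist_force: [-6.9, 1.1, -8.0]
width: 0.0092
gripper_force: 59.8
```

Run:
```python
from st import *;from h import *;show()
from cell import camera
s=readout.state();print(s['torque'].round(2))
a=camera("scene");b=camera("side");cv2.imwrite("s5.png",a);cv2.imwrite("d5.png",b)
# near leg in scene: per row brightest-run centre, mapped to plane stand y=-.036
P=[]
for r in range(206,256,4):
    row=a[r,285:330].mean(1);i=np.argmax(np.convolve(row,np.ones(5),'same')[2:-2])+2;P.append(np.r_[ystand("scene",(285+i,r),-.036),row[i],285+i])
P=np.array(P);print(P.round(4).tolist()[::2])
k=np.polyfit(P[:,1],P[:,0],1);print("tilt",np.degrees(np.arctan(k[0])),"x at z .153",np.polyval(k,.153))
```

```text
22.8 [ 0.4972 -0.3968  0.1896] [ 1.7418e+02 -4.0000e-02  8.4680e+01] [-6.93  1.06 -7.98] 0.009159509218218688 59.82254979433492 [-51.7  14.8  87.    4.4  74.2 -47.4]
[ 0.1   1.59 -0.08]
[[0.0092, 0.1819, 115.3333, 316.0], [0.0086, 0.1657, 115.6667, 315.0], [-0.0071, 0.1535, 184.6667, 306.0], [-0.0041, 0.1355, 196.6667, 307.0], [-0.0029, 0.1176, 189.6667, 307.0], [0.0061, 0.0966, 115.0, 311.0], [0.0055, 0.0782, 114.6667, 310.0]]
tilt 0.19922020199096863 x at z .153 0.002148129872958489
```

Request:
jog_arm:
  steps:
    - {"turn":[0,0,0],"delta_pos":[0,0.001,0],"hand":-1}
    - {"turn":[0,0,0],"delta_pos":[0,0.002,0],"hand":-1}
    - {"turn":[0,0,0],"delta_pos":[0,0.003,0],"hand":-1}
    - {"turn":[0,0,0],"delta_pos":[0,0.004,0],"hand":-1}
    - {"turn":[0,0,0],"delta_pos":[0,0.005,0],"hand":-1}
    - {"turn":[0,0,0],"delta_pos":[0,0.005,0],"hand":-1}
    - {"turn":[0,0,0],"delta_pos":[0,0.005,0],"hand":-1}
    - {"turn":[0,0,0],"delta_pos":[0,0.005,0],"hand":-1}
    - {"turn":[0,0,0],"delta_pos":[0,0.005,0],"hand":-1}
    - {"turn":[0,0,0],"delta_pos":[0,0.005,0],"hand":-1}

```text
time_s: 23.9
tool_pos: [0.4981, -0.3968, 0.1896]
eef_rot: [174.2, -0.0, 84.7]
wrist_force: [-6.1, 0.1, -9.0]
width: 0.009
gripper_force: 59.9
```

Request:
jog_arm:
  steps:
    - {"turn":[0,0,0],"delta_pos":[0,0.001,0],"hand":-1}
    - {"turn":[0,0,0],"delta_pos":[0,0.002,0],"hand":-1}
    - {"turn":[0,0,0],"delta_pos":[0,0.003,0],"hand":-1}
    - {"turn":[0,0,0],"delta_pos":[0,0.004,0],"hand":-1}
    - {"turn":[0,0,0],"delta_pos":[0,0.005,0],"hand":-1}
    - {"turn":[0,0,0],"delta_pos":[0,0.005,0],"hand":-1}
    - {"turn":[0,0,0],"delta_pos":[0,0.005,0],"hand":-1}
    - {"turn":[0,0,0],"delta_pos":[0,0.005,0],"hand":-1}
    - {"turn":[0,0,0],"delta_pos":[0,0.005,0],"hand":-1}
    - {"turn":[0,0,0],"delta_pos":[0,0.005,0],"hand":-1}

```text
time_s: 24.9
tool_pos: [0.499, -0.3969, 0.1895]
eef_rot: [174.2, -0.1, 84.7]
wrist_force: [-5.8, 0.5, -8.7]
width: 0.0089
gripper_force: 59.9
```

Request:
jog_arm:
  steps:
    - {"turn":[0,0,0],"delta_pos":[0,0.001,0],"hand":-1}
    - {"turn":[0,0,0],"delta_pos":[0,0.002,0],"hand":-1}
    - {"turn":[0,0,0],"delta_pos":[0,0.003,0],"hand":-1}
    - {"turn":[0,0,0],"delta_pos":[0,0.004,0],"hand":-1}
    - {"turn":[0,0,0],"delta_pos":[0,0.005,0],"hand":-1}
    - {"turn":[0,0,0],"delta_pos":[0,0.006,0],"hand":-1}
    - {"turn":[0,0,0],"delta_pos":[0,0.007,0],"hand":-1}
    - {"turn":[0,0,0],"delta_pos":[0,0.007,0],"hand":-1}
    - {"turn":[0,0,0],"delta_pos":[0,0.007,0],"hand":-1}
    - {"turn":[0,0,0],"delta_pos":[0,0.007,0],"hand":-1}

```text
time_s: 25.9
tool_pos: [0.501, -0.3972, 0.1904]
eef_rot: [174.1, -0.0, 84.7]
wrist_force: [-5.5, 0.4, -7.1]
width: 0.0088
gripper_force: 60.3
```

```bash
cat > tilt.py <<'E'
from st import *;from h import *
from cell import camera
def tilt():
    s=readout.state();print(s['torque'].round(2))
    a=camera("scene")
    P=[]
    for r in list(range(200,222,2))+list(range(242,258,2)):
        row=a[r,285:335].mean(1);i=np.argmax(np.convolve(row,np.ones(5),'same')[2:-2])+2;P.append(np.r_[ystand("scene",(285+i,r),-.036),row[i],285+i])
    P=np.array(P);P=P[P[:,2]<150];print(P[:,[0,1]].round(4).tolist()[::2])
    k=np.polyfit(P[:,1],P[:,0],1);print("tilt",np.degrees(np.arctan(k[0]))-.9,"x at z .153",np.polyval(k,.153)-.0007)
E
python3 -c "from tilt import *;tilt()"
```

```text
[0.18 1.48 0.01]
[[0.0045, 0.1951], [0.0107, 0.1855], [0.0095, 0.1777], [0.0101, 0.1693], [-0.0042, 0.1652], [-0.0018, 0.1561], [0.0058, 0.1013], [0.0025, 0.0932], [0.0031, 0.0837], [0.0018, 0.0747]]
tilt 3.716455959755559 x at z .153 0.006342257396109685
```

Request:
jog_arm:
  steps:
    - {"turn":[0,0,0],"delta_pos":[0,0.001,0],"hand":-1}
    - {"turn":[0,0,0],"delta_pos":[0,0.002,0],"hand":-1}
    - {"turn":[0,0,0],"delta_pos":[0,0.003,0],"hand":-1}
    - {"turn":[0,0,0],"delta_pos":[0,0.004,0],"hand":-1}
    - {"turn":[0,0,0],"delta_pos":[0,0.005,0],"hand":-1}
    - {"turn":[0,0,0],"delta_pos":[0,0.006,0],"hand":-1}
    - {"turn":[0,0,0],"delta_pos":[0,0.006,0],"hand":-1}
    - {"turn":[0,0,0],"delta_pos":[0,0.006,0],"hand":-1}
    - {"turn":[0,0,0],"delta_pos":[0,0.006,0],"hand":-1}
    - {"turn":[0,0,0],"delta_pos":[0,0.006,0],"hand":-1}

```text
time_s: 26.95
tool_pos: [0.5019, -0.3972, 0.1903]
eef_rot: [174.2, -0.0, 84.7]
wrist_force: [-6.7, 1.0, -8.3]
width: 0.0092
gripper_force: 60.2
```

Run:
```python
from st import *;import cv2
from cell import camera
s=readout.state();print(s['torque'].round(2),s['wrist_force'].round(1))
a=camera("scene")[150:270,260:360];b=camera("side")[110:230,200:300]
cv2.imwrite("pics/c5.png",cv2.hconcat([cv2.resize(a,(400,480),interpolation=3)[:,:,::-1],cv2.resize(b,(400,480),interpolation=3)[:,:,::-1]]))
```

```text
[ 0.19  1.59 -0.03] [-6.7  1.  -8.3]
```

View pics/c5.png

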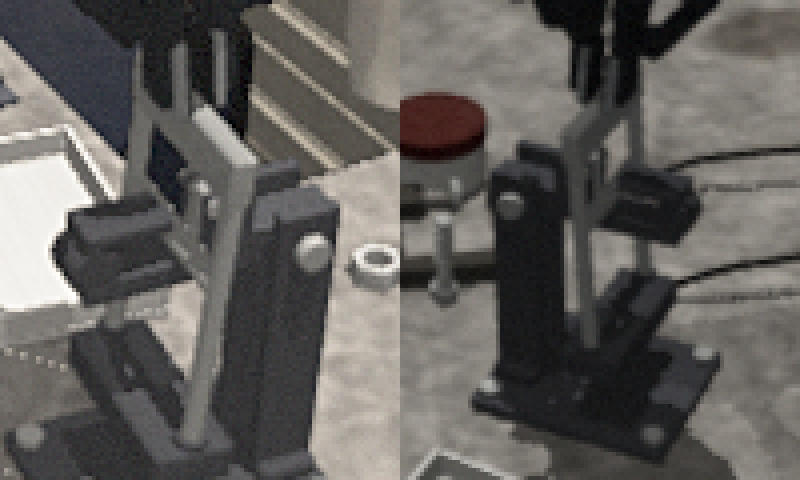

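The weight still leans (near leg scene crop (237,190) to (193,440)); rung joins the leg near (213,290).

Run:
```python
from h import *
f=lambda p:(260+p[0]/4,150+p[1]/4);k=lambda p:(200+(p[0]-400)/4,110+p[1]/4)
for n,a,b,y in(("scene",f((235,200)),f((193,437)),-.036),("side",k((577,190)),k((589,342)),.046)):
    A=ystand(n,a,y);B=ystand(n,b,y);d=A-B;print(n,A,B,np.degrees(np.arctan2(d[0],d[1]))-.9,"rung x",np.interp(.153,[B[1],A[1]],[B[0],A[0]]))
```

```text
scene [0.01328318 0.19277637] [0.00281041 0.06663889] 3.846188130632949 rung x 0.009980679754161923
side [0.0075908  0.18124737] [-6.22288154e-05  7.41970164e-02] 3.189119117638255 rung x 0.005571397338545133
```

Request:
jog_arm:
  steps:
    - {"turn":[0,0,0],"delta_pos":[0,0.002,0],"hand":-1}
    - {"turn":[0,0,0],"delta_pos":[0,0.004,0],"hand":-1}
    - {"turn":[0,0,0],"delta_pos":[0,0.006,0],"hand":-1}
    - {"turn":[0,0,0],"delta_pos":[0,0.008,0],"hand":-1}
    - {"turn":[0,0,0],"delta_pos":[0,0.01,0],"hand":-1}
    - {"turn":[0,0,0],"delta_pos":[0,0.01,0],"hand":-1}
    - {"turn":[0,0,0],"delta_pos":[0,0.01,0],"hand":-1}
    - {"turn":[0,0,0],"delta_pos":[0,0.01,0],"hand":-1}
    - {"turn":[0,0,0],"delta_pos":[0,0.01,0],"hand":-1}
    - {"turn":[0,0,0],"delta_pos":[0,0.01,0],"hand":-1}

```text
time_s: 28.05
tool_pos: [0.5036, -0.3973, 0.19]
eef_rot: [174.2, -0.1, 84.7]
wrist_force: [-7.3, 0.7, -9.3]
width: 0.0092
gripper_force: 60.3
```

Run:
```python
from st import *
from cell import camera
for i in range(3):
    s=readout.state();print(s['torque'].round(2),s['wrist_force'].round(1));cam=camera("scene")
import cv2;cv2.imwrite("s6.png",cam)
```

```text
[ 0.12  1.66 -0.03] [-7.3  0.7 -9.3]
[ 0.14  1.68 -0.05] [-6.7  0.5 -9.1]
[ 0.11  1.68 -0.05] [-6.5 -0.3 -8.8]
```

Request:
jog_arm:
  steps:
    - {"turn":[0,0,0],"delta_pos":[0,0.002,0],"hand":-1}
    - {"turn":[0,0,0],"delta_pos":[0,0.004,0],"hand":-1}
    - {"turn":[0,0,0],"delta_pos":[0,0.006,0],"hand":-1}
    - {"turn":[0,0,0],"delta_pos":[0,0.008,0],"hand":-1}
    - {"turn":[0,0,0],"delta_pos":[0,0.01,0],"hand":-1}
    - {"turn":[0,0,0],"delta_pos":[0,0.012,0],"hand":-1}
    - {"turn":[0,0,0],"delta_pos":[0,0.014,0],"hand":-1}
    - {"turn":[0,0,0],"delta_pos":[0,0.014,0],"hand":-1}
    - {"turn":[0,0,0],"delta_pos":[0,0.014,0],"hand":-1}
    - {"turn":[0,0,0],"delta_pos":[0,0.014,0],"hand":-1}

```text
time_s: 29.2
tool_pos: [0.5067, -0.3977, 0.1907]
eef_rot: [174.2, -0.0, 84.7]
wrist_force: [-5.3, -0.1, -8.2]
width: 0.0087
gripper_force: 60.4
```

Run:
```python
from st import *
from cell import camera
for i in range(2):
    s=readout.state();print(s['torque'].round(2),s['wrist_force'].round(1));cam=camera("scene")
import cv2;cv2.imwrite("s7.png",cam)
```

```text
[ 0.16  1.6  -0.06] [-5.3 -0.1 -8.2]
[ 0.09  1.54 -0.01] [-6.   0.2 -8.6]
```

Run:
```python
import cv2,numpy as np
for n in("s5","s6","s7"):
    a=cv2.imread(n+".png").mean(2)
    print(n,"hi",a[202:207,308:328].mean(0).round().astype(int),"lo",a[246:252,300:322].mean(0).round().astype(int))
a=cv2.imread("s7.png")[150:270,260:360];cv2.imwrite("pics/c6.png",cv2.resize(a,(600,720),interpolation=3)[:600,:,::-1])
```

```text
s5 hi [ 99 108  70  53  87  97  98 104 109 116 112  79  55  59  57  89 106 111
 108 106] lo [ 53  50  57  72  88  94  94  98  93 102 112 117 120 112  72  48  54  54
  52  54  53  53]
s6 hi [ 94  99  66  54  75  86  92  97  98 102 113 120 121  86  54  85 106 108
 106 109] lo [ 52  52  50  52  66  78  89  95 109 116 121 122 104  73  48  49  55  55
  52  52  51  53]
s7 hi [ 97  99  67  54  76  78  78  88 103 113 115 116 122 107  71  83 104 106
 105 108] lo [ 50  51  49  60  96 114 121 124 123 104  77  64  62  63  52  53  54  54
  54  54  53  53]
```

View pics/c6.png

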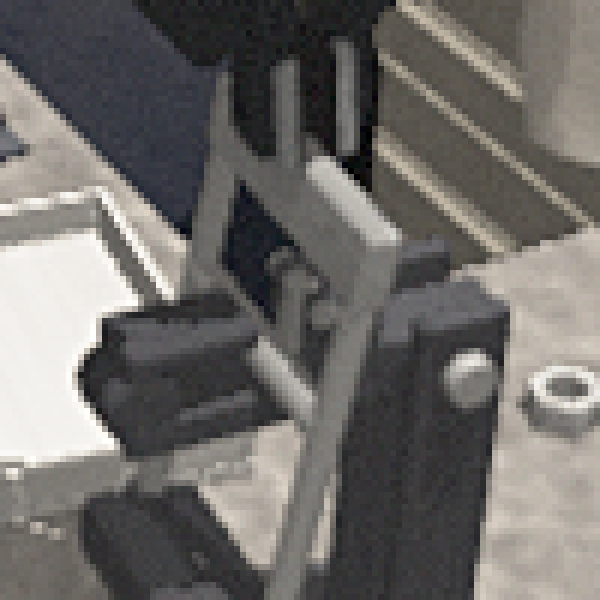

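The lean has grown (leg (372,290) to (285,580) in this crop) while the force stayed at ~6 N: the bar is pivoting in the pads, with the rung held near leg point (318,420).

Run:
```python
from h import *
# leg centre pixels
def leg(hi,lo):
    A=ystand("scene",hi,-.036);B=ystand("scene",lo,-.036);d=A-B
    print(A.round(4),B.round(4),"tilt",np.degrees(np.arctan2(d[0],d[1]))-.9,"rung",np.interp(.152,[B[1],A[1]],[B[0],A[0]])-.0007)
leg((316.5,209),(309,249))   # s5 
f=lambda p:(260+p[0]/6,150+p[1]/6)
leg(f((360,340)),f((290,570)));leg(f((368,310)),f((305,520)))
# grip now in stand coords
t=np.radians(5.8);c=np.array([.5067,-.3977,.1907]);g=c-X_*.0187*np.sin(t);print("grip x",X_@(g-O))
```

```text
[0.0106 0.1754] [0.0027 0.0908] tilt 4.460945245423848 rung 0.007691234478034788
[0.0167 0.1784] [0.0007 0.1007] tilt 10.751044964064496 rung 0.010595766990457755
[0.0184 0.1881] [0.0043 0.1183] tilt 10.517598103154743 rung 0.010377898051265499
grip x 0.017546147079716905
```

Request:
jog_arm:
  steps:
    - {"turn":[-0.008,0,0],"delta_pos":[0,0,0],"hand":-1}
    - {"turn":[-0.016,0,0],"delta_pos":[0,0,0],"hand":-1}
    - {"turn":[-0.024,0,0],"delta_pos":[0,0,0],"hand":-1}
    - {"turn":[-0.032,0,0],"delta_pos":[0,0,0],"hand":-1}
    - {"turn":[-0.04,0,0],"delta_pos":[0,0,0],"hand":-1}
    - {"turn":[-0.048,0,0],"delta_pos":[0,0,0],"hand":-1}
    - {"turn":[-0.055,0,0],"delta_pos":[0,0,0],"hand":-1}
    - {"turn":[-0.055,0,0],"delta_pos":[0,0,0],"hand":-1}
    - {"turn":[-0.055,0,0],"delta_pos":[0,0,0],"hand":-1}
    - {"turn":[-0.055,0,0],"delta_pos":[0,0,0],"hand":-1}

```text
time_s: 30.3
tool_pos: [0.5065, -0.3978, 0.191]
eef_rot: [167.9, -0.0, 84.7]
wrist_force: [-6.5, 0.8, -7.4]
width: 0.0089
gripper_force: 61.6
```

Run:
```python
from st import *
from cell import camera
import cv2
s=readout.state();print(s['torque'].round(2),s['wrist_force'].round(1));c=camera("scene")
cv2.imwrite("s8.png",c)
for n in("s7","s8"):
    a=cv2.imread(n+".png").mean(2)
    print(n,[(r,a[r:r+3,302:326].mean(0).round().astype(int).tolist()) for r in(208,250)])
```

```text
[ 0.23  1.81 -0.01] [-6.5  0.8 -7.4]
s7 [(208, [121, 152, 165, 175, 157, 128, 100, 82, 59, 54, 51, 53, 84, 111, 117, 122, 123, 121, 97, 63, 58, 63, 59, 61]), (250, [45, 81, 112, 120, 124, 124, 117, 83, 63, 64, 59, 60, 50, 54, 57, 55, 54, 53, 51, 52, 54, 52, 45, 56])]
s8 [(208, [107, 122, 110, 98, 96, 96, 98, 89, 65, 53, 57, 57, 75, 97, 108, 119, 117, 123, 96, 62, 56, 63, 59, 60]), (250, [51, 49, 51, 47, 79, 104, 114, 120, 119, 119, 80, 53, 50, 52, 55, 57, 54, 53, 54, 56, 53, 50, 48, 57])]
```

Run:
```python
from h import *
f=lambda p:(260+p[0]/6,150+p[1]/6)
for nm,p,y in(("lip tip near",(257,343),-.012),("lip top front near",(120,355),-.012),("lip top far front",(105,315),.012),("lip far tip",(235,292),.012),("nose low near",(128,457),-.012),("bolt",(470,378),-.03),("upright near top front",(420,330),-.012),("upright",(380,335),-.012)):
    print(nm,ystand("scene",f(p),y).round(4))
# base corners check with scene
for X in(([-.05,-.055]),([.082,-.055]),([-.05,.055])):
    q=O+X_*X[0]+Y_*X[1]+[0,0,.01];print(proj("scene",q)/.64)
```

```text
lip tip near [-0.0018  0.1659]
lip top front near [-0.0438  0.1734]
lip top far front [-0.0378  0.1691]
lip far tip [0.0029 0.1662]
nose low near [-0.0404  0.1365]
bolt [0.0574 0.1496]
upright near top front [0.0507 0.1561]
upright [0.0376 0.1579]
[444.36172555 464.55959321]
[545.96926619 433.53486729]
[408.25557145 402.31942678]
```

Request:
jog_arm:
  steps:
    - {"turn":[0,0,0],"delta_pos":[0,0.0008,-0.004],"hand":-1}
    - {"turn":[0,0,0],"delta_pos":[0,0.0016,-0.008],"hand":-1}
    - {"turn":[0,0,0],"delta_pos":[0,0.0025,-0.012],"hand":-1}
    - {"turn":[0,0,0],"delta_pos":[0,0.0034,-0.016],"hand":-1}
    - {"turn":[0,0,0],"delta_pos":[0,0.0043,-0.02],"hand":-1}
    - {"turn":[0,0,0],"delta_pos":[0,0.0052,-0.0245],"hand":-1}
    - {"turn":[0,0,0],"delta_pos":[0,0.0052,-0.0245],"hand":-1}
    - {"turn":[0,0,0],"delta_pos":[0,0.0052,-0.0245],"hand":-1}
    - {"turn":[0,0,0],"delta_pos":[0,0.0052,-0.0245],"hand":-1}
    - {"turn":[0,0,0],"delta_pos":[0,0.0052,-0.0245],"hand":-1}

```text
time_s: 31.35
tool_pos: [0.5078, -0.3981, 0.197]
eef_rot: [167.7, 0.0, 84.7]
wrist_force: [-0.2, 0.6, -1.2]
width: -0.0001
gripper_force: 0.0
```

The fingers are shut at zero force, so the bar slipped out during the lift. I'll rise clear, straighten up, open and look.

Request:
jog_arm:
  steps:
    - {"turn":[0,0,0],"delta_pos":[0,0.03,-0.15],"hand":-1}
    - {"turn":[0,0,0],"delta_pos":[0,0.062,-0.293],"hand":-1}
    - {"turn":[0.04,0,0],"delta_pos":[0,0.0,-0.306],"hand":1}
    - {"turn":[0.08,0,0],"delta_pos":[0,-0.06,-0.32],"hand":1}
    - {"turn":[0.107,0,0],"delta_pos":[0,-0.1135,-0.331],"hand":1}
    - {"turn":[0.107,0,0],"delta_pos":[0,-0.1135,-0.331],"hand":1}
    - {"turn":[0.107,0,0],"delta_pos":[0,-0.1135,-0.331],"hand":1}
    - {"turn":[0.107,0,0],"delta_pos":[0,-0.1135,-0.331],"hand":1}
    - {"turn":[0.107,0,0],"delta_pos":[0,-0.1135,-0.331],"hand":1}
    - {"turn":[0.107,0,0],"delta_pos":[0,-0.1135,-0.331],"hand":1}

```text
time_s: 32.35
tool_pos: [0.4713, -0.3946, 0.2563]
eef_rot: [180.0, 0.0, 84.7]
wrist_force: [0.3, -0.7, 0.7]
width: 0.0857
gripper_force: 0.0
```

Run:
```python
from st import *;from h import *;show()
from cell import camera
import pickle
m=camera_model("wrist");w=camera("wrist");a=camera("scene");b=camera("side");pickle.dump((m,w,a,b),open("w2.pkl","wb"))
A=cv2.resize(a[150:270,260:360],(330,396),interpolation=3)
B=cv2.resize(b[110:230,200:300],(330,396),interpolation=3)
top=np.hstack([A,B,np.zeros((396,140,3),np.uint8)])
W=cv2.resize(w[60:180,120:420],(500,200),interpolation=3);bot=np.hstack([W,np.zeros((200,300,3),np.uint8)])
cv2.imwrite("pics/c7.png",np.vstack([top,bot])[:,:,::-1])
```

```text
32.35 [ 0.4713 -0.3946  0.2563] [179.98   0.    84.66] [ 0.32 -0.7   0.68] 0.08571384929854517 0.0 [-51.2  13.3  81.1   0.   85.6 -45.9]
```

View pics/c7.png

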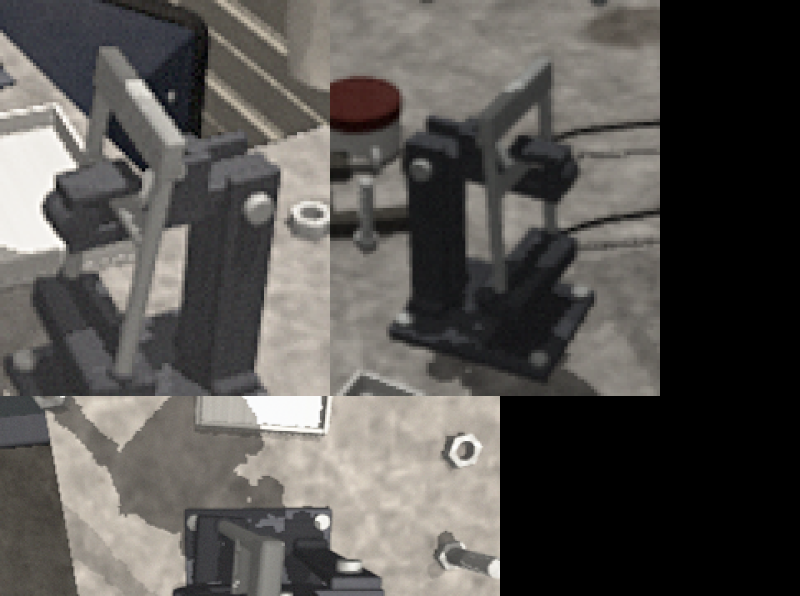

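The weight is still on the hook but leaning (near leg scene part (170,185) to (123,375); wrist part shows the bar at (232-283, 520-590)); I check whether it is swinging.

```bash
cat > leg.py <<'E'
from st import *;from h import *
from cell import camera
def legs(a,pr=False):
    g=a.mean(2);out=[]
    for r in list(range(204,216,2))+list(range(240,258,2)):
        row=g[r,290:330];best=None
        # leg: bright run 4-9 px wide bordered on right by dark (<75)
        on=row>80;i=len(row)-1
        runs=[];s=None
        for j,v in enumerate(np.r_[on,False]):
            if v and s is None:s=j
            if not v and s is not None:
                runs.append((s,j-1));s=None
        runs=[q for q in runs if 3<=q[1]-q[0]<=9 and row[q[0]:q[1]+1].max()<150]
        for q in runs: out.append((r,290+(q[0]+q[1])/2))
    return out
E
python3 - <<'E'
from leg import *
import pickle
m,w,a,b=pickle.load(open("w2.pkl","rb"))
print("old",legs(a));n=camera("scene");print("new",legs(n))
E
```

```text
old [(204, 293.5), (204, 325.5), (206, 293.5), (206, 325.0), (212, 298.5), (212, 307.5), (246, 301.5), (248, 301.0), (250, 300.5), (252, 300.5), (254, 298.5), (256, 298.5)]
new [(204, 291.5), (204, 305.0), (204, 325.0), (206, 291.5), (206, 306.0), (206, 325.0), (208, 304.5), (246, 302.5), (248, 300.5), (252, 300.5), (254, 301.5), (256, 303.0)]
```

Run:
```python
from leg import *
import pickle
def line(hi,lo):
    A=ystand("scene",hi,-.036);B=ystand("scene",lo,-.036);d=A-B
    print("tilt",np.degrees(np.arctan2(*d))-.9,"rung,grip x",np.interp(.151,[B[1],A[1]],[B[0],A[0]])-.0007,B[0]+d[0]/d[1]*(.205-B[1])-.0007)
line((307.5,212),(300.5,250))
f=lambda p:(260+p[0]/3.3,150+p[1]/3.3)
line(f((168,200)),f((124,365)))
n=camera("scene")
for r in(204,207,210,213,248,252):print(r,n[r,290:322].mean(1).round().astype(int).tolist())
m=camera_model("wrist");w=camera("wrist");pickle.dump((m,w),open("w3.pkl","wb"))
for r in(138,146,154,162,170):print(r,w[r,225:300:1].mean(1).round().astype(int).tolist())
# wrist-px of expected bar ends at upright -16
```

```text
tilt 4.9537286079033755 rung,grip x -0.008700236134327475 -0.00316395078149257
tilt 9.240765568974917 rung,grip x -0.0045464934235319955 0.005112016339509049
204 [90, 58, 41, 49, 50, 49, 51, 56, 47, 75, 103, 106, 94, 99, 112, 112, 115, 112, 111, 84, 50, 49, 84, 93, 94, 71, 56, 58, 58, 59, 63, 62]
207 [103, 103, 74, 46, 55, 46, 56, 52, 56, 49, 52, 53, 88, 103, 105, 119, 108, 96, 65, 53, 50, 47, 59, 53, 58, 63, 56, 57, 62, 64, 62, 62]
210 [54, 55, 64, 70, 83, 91, 90, 93, 94, 94, 145, 150, 113, 99, 112, 112, 123, 113, 71, 45, 47, 58, 64, 60, 62, 61, 60, 61, 58, 65, 61, 61]
213 [50, 49, 53, 73, 89, 98, 95, 98, 95, 91, 126, 122, 98, 95, 109, 115, 125, 113, 89, 52, 46, 61, 62, 64, 67, 57, 61, 63, 59, 59, 64, 67]
248 [56, 57, 56, 75, 86, 90, 96, 92, 89, 95, 91, 89, 97, 109, 117, 122, 121, 83, 58, 62, 62, 68, 66, 59, 50, 50, 56, 51, 54, 53, 56, 56]
252 [51, 51, 49, 50, 55, 73, 92, 93, 86, 89, 92, 88, 97, 109, 117, 115, 115, 97, 87, 74, 61, 61, 51, 49, 46, 56, 58, 52, 53, 51, 53, 59]
138 [107, 104, 107, 104, 111, 90, 53, 70, 117, 142, 141, 139, 141, 144, 144, 125, 78, 59, 64, 64, 66, 64, 67, 
[... 838 characters left out ...]
5, 52, 44, 43, 27, 36, 39]
162 [177, 179, 173, 170, 168, 154, 116, 97, 113, 112, 113, 115, 104, 99, 100, 97, 70, 43, 45, 50, 40, 49, 51, 46, 49, 46, 44, 63, 98, 114, 126, 131, 133, 135, 137, 140, 141, 146, 148, 144, 136, 120, 105, 95, 105, 87, 65, 65, 62, 65, 63, 67, 68, 87, 106, 101, 88, 85, 102, 109, 112, 109, 105, 105, 78, 59, 55, 46, 51, 42, 49, 43, 48, 51, 45]
170 [182, 178, 178, 180, 190, 199, 155, 88, 111, 111, 115, 103, 93, 93, 97, 96, 99, 73, 46, 45, 45, 50, 47, 46, 51, 46, 48, 85, 111, 120, 123, 131, 134, 136, 137, 141, 143, 144, 147, 138, 131, 108, 99, 145, 132, 65, 61, 66, 61, 62, 62, 60, 57, 58, 59, 57, 62, 95, 101, 97, 94, 91, 94, 96, 92, 96, 94, 79, 65, 59, 45, 44, 50, 48, 48]
```

Request:
jog_arm:
  steps:
    - {"turn":[0,0,0],"delta_pos":[0,0.008,0.06],"hand":1}
    - {"turn":[0,0,0],"delta_pos":[0,0.008,0.13],"hand":1}
    - {"turn":[0,0,0],"delta_pos":[0,0.008,0.2],"hand":1}
    - {"turn":[0,0,0],"delta_pos":[0,0.008,0.27],"hand":1}
    - {"turn":[0,0,0],"delta_pos":[0,0.008,0.33],"hand":1}
    - {"turn":[0,0,0],"delta_pos":[0,0.008,0.365],"hand":1}
    - {"turn":[0,0,0],"delta_pos":[0,0.008,0.365],"hand":0.6}
    - {"turn":[0,0,0],"delta_pos":[0,0.008,0.365],"hand":0.3}
    - {"turn":[0,0,0],"delta_pos":[0,0.008,0.365],"hand":0}
    - {"turn":[0,0,0],"delta_pos":[0,0.008,0.365],"hand":-0.3}

```text
time_s: 33.65
tool_pos: [0.4734, -0.3951, 0.1842]
eef_rot: [179.9, 0.1, 84.7]
wrist_force: [1.1, 0.8, 1.2]
width: 0.0307
gripper_force: 0.6
```

Request:
jog_arm:
  steps:
    - {"turn":[0,0,0],"delta_pos":[0,0,0],"hand":-0.5}
    - {"turn":[0,0,0],"delta_pos":[0,0,0],"hand":-0.7}
    - {"turn":[0,0,0],"delta_pos":[0,0,0],"hand":-1}
    - {"turn":[0,0,0],"delta_pos":[0,0,0],"hand":-1}
    - {"turn":[0,0,0],"delta_pos":[0,0,0],"hand":-1}
    - {"turn":[0,0,0],"delta_pos":[0,0,0],"hand":-1}
    - {"turn":[0,0,0],"delta_pos":[0,0,-0.003],"hand":-1}
    - {"turn":[0,0,0],"delta_pos":[0,0,-0.006],"hand":-1}
    - {"turn":[0,0,0],"delta_pos":[0,0,-0.01],"hand":-1}
    - {"turn":[0,0,0],"delta_pos":[0,0,-0.01],"hand":-1}

```text
time_s: 34.65
tool_pos: [0.4721, -0.3941, 0.1841]
eef_rot: [-179.9, -0.1, 84.7]
wrist_force: [1.0, -0.6, -3.8]
width: 0.0097
gripper_force: 57.8
```

Run:
```python
from leg import *;show()
s=readout.state();print(s['torque'].round(2))
n=camera("scene");cv2.imwrite("s9.png",n)
o=cv2.imread("s7.png")
for r in(200,204,208,212,230,248,252,256):print(r,n[r,290:325].mean(1).round().astype(int).tolist())
```

```text
34.65 [ 0.4721 -0.3941  0.1841] [-1.7986e+02 -1.0000e-01  8.4670e+01] [ 0.96 -0.58 -3.77] 0.00968923545242987 57.760037718107924 [-51.1  16.   86.   -0.   78.2 -45.7]
[-0.07 -0.17 -0.  ]
200 [40, 39, 43, 42, 50, 55, 50, 83, 86, 91, 89, 91, 100, 109, 118, 117, 120, 114, 140, 140, 83, 55, 131, 158, 140, 124, 89, 51, 56, 58, 61, 58, 59, 63, 96]
204 [51, 51, 50, 49, 52, 54, 45, 65, 88, 96, 91, 92, 103, 109, 113, 113, 113, 116, 120, 86, 47, 42, 82, 91, 103, 77, 55, 57, 64, 58, 66, 57, 58, 84, 101]
208 [70, 52, 54, 53, 48, 55, 48, 47, 42, 78, 71, 88, 99, 108, 115, 123, 113, 74, 46, 56, 52, 55, 56, 58, 61, 59, 61, 61, 56, 63, 65, 62, 58, 66, 63]
212 [53, 79, 97, 100, 90, 98, 91, 151, 190, 177, 128, 93, 96, 109, 114, 119, 125, 82, 39, 42, 48, 57, 65, 57, 59, 63, 58, 58, 60, 57, 60, 65, 58, 63, 59]
230 [102, 81, 70, 55, 56, 92, 139, 169, 171, 173, 176, 132, 94, 105, 113, 117, 111, 159, 190, 191, 183, 182, 185, 187, 202, 165, 87, 46, 50, 51, 52, 55, 50, 60, 54]
248 [63, 69, 54, 80, 84, 87, 95, 90, 91, 92, 93, 89, 93, 101, 109, 118, 119, 105, 71, 61, 62, 64, 64, 61, 50, 55, 57, 52, 48, 52, 55, 50, 58, 52, 40]
252 [49, 54, 56, 50, 50, 90, 97, 90, 91, 90, 90, 93, 91, 104, 111, 120, 119, 111, 93, 90, 79, 62, 56, 54, 50, 53, 59, 52, 52, 57, 51, 58, 57, 51, 49]
256 [51, 52, 52, 47, 53, 53, 46, 66, 90, 98, 93, 96, 94, 101, 110, 114, 115, 115, 97, 91, 89, 91, 93, 69, 50, 55, 54, 56, 48, 48, 53, 54, 53, 46, 50]
```

Run:
```python
from h import *
def line(hi,lo):
    A=ystand("scene",hi,-.036);B=ystand("scene",lo,-.036);d=A-B
    print("tilt",np.degrees(np.arctan2(*d))-.9,"rung,grip x",np.interp(.151,[B[1],A[1]],[B[0],A[0]])-.0007,B[0]+d[0]/d[1]*(.205-B[1])-.0007)
line((303.9,208),(304.3,248));line((303.6,199),(298.4,262))
```

```text
tilt -4.837362361449468 rung,grip x -0.011193794294585783 -0.014910523402181197
tilt -0.040154999586057505 rung,grip x -0.015848183380784774 -0.015037737717720007
```

Request:
jog_arm:
  steps:
    - {"turn":[0,0,0],"delta_pos":[0,0.008,-0.003],"hand":-1}
    - {"turn":[0,0,0],"delta_pos":[0,0.02,-0.006],"hand":-1}
    - {"turn":[0,0,0],"delta_pos":[0,0.034,-0.006],"hand":-1}
    - {"turn":[0,0,0],"delta_pos":[0,0.048,-0.006],"hand":-1}
    - {"turn":[0,0,0],"delta_pos":[0,0.062,-0.006],"hand":-1}
    - {"turn":[0,0,0],"delta_pos":[0,0.076,-0.006],"hand":-1}
    - {"turn":[0,0,0],"delta_pos":[0,0.088,-0.006],"hand":-1}
    - {"turn":[0,0,0],"delta_pos":[0,0.098,-0.006],"hand":-1}
    - {"turn":[0,0,0],"delta_pos":[0,0.105,-0.006],"hand":-1}
    - {"turn":[0,0,0],"delta_pos":[0,0.105,-0.006],"hand":-1}

```text
time_s: 35.7
tool_pos: [0.4931, -0.3963, 0.1857]
eef_rot: [-179.9, -0.1, 84.7]
wrist_force: [-5.5, 0.5, -7.8]
width: 0.0099
gripper_force: 58.5
```

```bash
cat > lg.py <<'E'
from leg import *;show()
import sys
s=readout.state();print(s['torque'].round(2))
n=camera("scene");cv2.imwrite(sys.argv[1],n)
for r in(206,210,232,240,246):print(r,n[r,298:328].mean(1).round().astype(int).tolist())
E
python3 lg.py s10.png
```

```text
35.7 [ 0.4931 -0.3963  0.1857] [-1.7985e+02 -7.0000e-02  8.4670e+01] [-5.51  0.47 -7.76] 0.009865628966459318 58.45132827758789 [-49.7  18.5  82.8  -0.1  78.9 -44.3]
[0.17 1.27 0.02]
206 [81, 75, 71, 73, 50, 86, 98, 96, 98, 108, 106, 99, 61, 73, 95, 103, 108, 119, 125, 99, 67, 61, 61, 59, 57, 91, 104, 106, 99, 102]
210 [57, 49, 79, 98, 100, 98, 97, 101, 98, 93, 107, 85, 48, 81, 99, 108, 116, 117, 124, 89, 57, 57, 63, 57, 57, 61, 59, 65, 63, 55]
232 [61, 57, 79, 140, 172, 182, 180, 189, 196, 198, 209, 137, 95, 108, 119, 122, 116, 107, 69, 54, 52, 49, 50, 52, 58, 55, 54, 51, 48, 55]
240 [65, 66, 64, 65, 102, 98, 83, 64, 78, 141, 130, 99, 104, 117, 118, 123, 126, 82, 51, 51, 55, 54, 55, 53, 53, 56, 44, 47, 56, 61]
246 [65, 60, 56, 51, 73, 91, 97, 93, 96, 87, 95, 101, 111, 118, 127, 106, 68, 45, 54, 58, 51, 52, 52, 58, 56, 50, 47, 42, 60, 62]
```

```bash
cat >> h.py <<'E'
def line(hi,lo):
    A=ystand("scene",hi,-.036);B=ystand("scene",lo,-.036);d=A-B
    print("tilt",np.degrees(np.arctan2(*d))-.9,"rung,grip x",np.interp(.151,[B[1],A[1]],[B[0],A[0]])-.0007,B[0]+d[0]/d[1]*(.205-B[1])-.0007)
E
python3 -c "
from h import *
line((314.1,208),(311,246));line((314.1,208),(312.4,232))"
```

```text
tilt -1.0101600094168763 rung,grip x 0.005309119203323936 0.005205295712501507
tilt -1.5709091555480441 rung,grip x 0.0055802371628247685 0.004947891279089259
```

Request:
jog_arm:
  steps:
    - {"turn":[0,0,0],"delta_pos":[0,0.002,0],"hand":-1}
    - {"turn":[0,0,0],"delta_pos":[0,0.004,0],"hand":-1}
    - {"turn":[0,0,0],"delta_pos":[0,0.006,0],"hand":-1}
    - {"turn":[0,0,0],"delta_pos":[0,0.008,0],"hand":-1}
    - {"turn":[0,0,0],"delta_pos":[0,0.01,0],"hand":-1}
    - {"turn":[0,0,0],"delta_pos":[0,0.012,0],"hand":-1}
    - {"turn":[0,0,0],"delta_pos":[0,0.014,0],"hand":-1}
    - {"turn":[0,0,0],"delta_pos":[0,0.016,0],"hand":-1}
    - {"turn":[0,0,0],"delta_pos":[0,0.017,0],"hand":-1}
    - {"turn":[0,0,0],"delta_pos":[0,0.017,0],"hand":-1}

```text
time_s: 36.75
tool_pos: [0.4959, -0.3964, 0.1851]
eef_rot: [-179.8, -0.1, 84.7]
wrist_force: [-5.1, -0.4, -9.7]
width: 0.01
gripper_force: 58.4
```

```bash
python3 lg.py s11.png
```

```text
36.75 [ 0.4959 -0.3964  0.1851] [-1.7978e+02 -1.0000e-01  8.4660e+01] [-5.13 -0.35 -9.68] 0.00998747491003433 58.406508564949036 [-49.5  18.9  82.3  -0.1  79.  -44.1]
[0.04 1.42 0.01]
206 [81, 78, 69, 68, 54, 91, 102, 97, 97, 91, 95, 97, 65, 43, 51, 93, 97, 108, 118, 121, 120, 80, 58, 59, 57, 88, 99, 102, 98, 92]
210 [54, 50, 52, 74, 98, 100, 102, 98, 100, 100, 97, 103, 94, 64, 70, 95, 105, 112, 118, 125, 97, 67, 60, 62, 58, 61, 65, 57, 59, 54]
232 [66, 61, 55, 79, 133, 173, 186, 190, 192, 196, 197, 207, 153, 98, 106, 115, 115, 124, 85, 52, 54, 46, 55, 54, 41, 54, 52, 53, 52, 49]
240 [67, 64, 66, 64, 104, 98, 90, 84, 64, 72, 138, 147, 110, 104, 114, 120, 122, 86, 57, 54, 54, 53, 49, 53, 57, 55, 48, 38, 53, 58]
246 [56, 64, 58, 55, 58, 85, 96, 99, 94, 95, 94, 89, 98, 116, 118, 124, 106, 68, 49, 54, 52, 53, 55, 53, 57, 48, 51, 57, 57, 62]
```

Request:
jog_arm:
  steps:
    - {"turn":[0,0,0],"delta_pos":[0,0.002,0],"hand":-1}
    - {"turn":[0,0,0],"delta_pos":[0,0.004,0],"hand":-1}
    - {"turn":[0,0,0],"delta_pos":[0,0.006,0],"hand":-1}
    - {"turn":[0,0,0],"delta_pos":[0,0.008,0],"hand":-1}
    - {"turn":[0,0,0],"delta_pos":[0,0.01,0],"hand":-1}
    - {"turn":[0,0,0],"delta_pos":[0,0.012,0],"hand":-1}
    - {"turn":[0,0,0],"delta_pos":[0,0.014,0],"hand":-1}
    - {"turn":[0,0,0],"delta_pos":[0,0.015,0],"hand":-1}
    - {"turn":[0,0,0],"delta_pos":[0,0.015,0],"hand":-1}
    - {"turn":[0,0,0],"delta_pos":[0,0.015,0],"hand":-1}

```text
time_s: 37.8
tool_pos: [0.4984, -0.3967, 0.1852]
eef_rot: [-179.7, -0.1, 84.7]
wrist_force: [-9.0, 0.7, -7.7]
width: 0.0099
gripper_force: 58.9
```

```bash
python3 lg.py s12.png
```

```text
37.8 [ 0.4984 -0.3967  0.1852] [-1.7971e+02 -1.0000e-01  8.4660e+01] [-9.04  0.71 -7.73] 0.009851611290501518 58.940243809483945 [-49.3  19.3  81.9  -0.1  79.2 -43.9]
[0.21 1.84 0.  ]
206 [82, 79, 74, 68, 56, 85, 99, 99, 96, 92, 92, 97, 63, 48, 53, 69, 93, 101, 109, 117, 119, 108, 73, 58, 53, 92, 99, 101, 100, 92]
210 [51, 52, 52, 65, 93, 100, 96, 99, 96, 100, 98, 94, 79, 56, 56, 87, 102, 111, 117, 121, 121, 87, 57, 59, 59, 61, 64, 64, 63, 50]
232 [60, 76, 134, 176, 175, 176, 181, 188, 190, 196, 198, 196, 129, 96, 112, 120, 122, 109, 72, 44, 52, 53, 56, 53, 50, 52, 52, 45, 51, 54]
240 [69, 67, 58, 57, 105, 111, 88, 76, 136, 180, 170, 115, 98, 116, 123, 120, 103, 66, 46, 54, 58, 58, 53, 57, 47, 53, 52, 49, 58, 59]
246 [49, 54, 59, 58, 55, 87, 94, 98, 96, 92, 92, 106, 117, 117, 123, 113, 69, 45, 49, 54, 55, 54, 50, 54, 62, 51, 45, 50, 63, 61]
```

Request:
jog_arm:
  steps:
    - {"turn":[0,0,0],"delta_pos":[0,0,-0.004],"hand":-1}
    - {"turn":[0,0,0],"delta_pos":[0,0,-0.008],"hand":-1}
    - {"turn":[0,0,0],"delta_pos":[0,0,-0.012],"hand":-1}
    - {"turn":[0,0,0],"delta_pos":[0,0,-0.016],"hand":-1}
    - {"turn":[0,0,0],"delta_pos":[0,0,-0.02],"hand":-1}
    - {"turn":[0,0,0],"delta_pos":[0,0,-0.024],"hand":-1}
    - {"turn":[0,0,0],"delta_pos":[0,0,-0.028],"hand":-1}
    - {"turn":[0,0,0],"delta_pos":[0,0,-0.03],"hand":-1}
    - {"turn":[0,0,0],"delta_pos":[0,0,-0.03],"hand":-1}
    - {"turn":[0,0,0],"delta_pos":[0,0,-0.03],"hand":-1}

```text
time_s: 38.85
tool_pos: [0.4984, -0.3965, 0.191]
eef_rot: [-179.7, -0.1, 84.7]
wrist_force: [-9.4, 0.5, -8.6]
width: 0.0101
gripper_force: 59.1
```

Request:
jog_arm:
  steps:
    - {"turn":[0,0,0],"delta_pos":[0,0,-0.007],"hand":-1}
    - {"turn":[0,0,0],"delta_pos":[0,0,-0.014],"hand":-1}
    - {"turn":[0,0,0],"delta_pos":[0,0,-0.021],"hand":-1}
    - {"turn":[0,0,0],"delta_pos":[0,0,-0.028],"hand":-1}
    - {"turn":[0,0,0],"delta_pos":[0,0,-0.035],"hand":-1}
    - {"turn":[0,0,0],"delta_pos":[0,0,-0.042],"hand":-1}
    - {"turn":[0,0,0],"delta_pos":[0,0,-0.048],"hand":-1}
    - {"turn":[0,0,0],"delta_pos":[0,0,-0.054],"hand":-1}
    - {"turn":[0,0,0],"delta_pos":[0,0,-0.06],"hand":-1}
    - {"turn":[0,0,0],"delta_pos":[0,0,-0.06],"hand":-1}

```text
time_s: 39.85
tool_pos: [0.4988, -0.397, 0.2042]
eef_rot: [-179.8, -0.0, 84.7]
wrist_force: [-8.3, 0.8, -5.2]
width: 0.0097
gripper_force: 59.6
```

Request:
jog_arm:
  steps:
    - {"turn":[0,0,0],"delta_pos":[0,0,-0.012],"hand":-1}
    - {"turn":[0,0,0],"delta_pos":[0,0,-0.024],"hand":-1}
    - {"turn":[0,0,0],"delta_pos":[0,0,-0.037],"hand":-1}
    - {"turn":[0,0,0],"delta_pos":[0,-0.006,-0.044],"hand":-1}
    - {"turn":[0,0,0],"delta_pos":[0,-0.012,-0.052],"hand":-1}
    - {"turn":[0,0,0],"delta_pos":[0,-0.018,-0.06],"hand":-1}
    - {"turn":[0,0,0],"delta_pos":[0,-0.024,-0.067],"hand":-1}
    - {"turn":[0,0,0],"delta_pos":[0,-0.036,-0.074],"hand":-1}
    - {"turn":[0,0,0],"delta_pos":[0,-0.045,-0.08],"hand":-1}
    - {"turn":[0,0,0],"delta_pos":[0,-0.05,-0.08],"hand":-1}

```text
time_s: 40.85
tool_pos: [0.4902, -0.3964, 0.2208]
eef_rot: [180.0, 0.0, 84.7]
wrist_force: [0.7, 0.1, -6.1]
width: 0.0099
gripper_force: 59.1
```

Run:
```python
from leg import *;show()
n=camera("scene")
for r in(200,220,226,232,238,244):print(r,n[r,290:328].mean(1).round().astype(int).tolist())
```

```text
40.85 [ 0.4902 -0.3964  0.2208] [1.7998e+02 2.0000e-02 8.4670e+01] [ 0.69  0.12 -6.13] 0.009908935785618335 59.09819304943085 [-49.9  16.7  81.    0.   82.3 -44.6]
200 [58, 60, 53, 49, 39, 45, 47, 44, 40, 117, 158, 96, 10, 22, 81, 97, 96, 99, 99, 99, 96, 102, 108, 118, 122, 120, 91, 59, 59, 57, 62, 64, 55, 65, 101, 109, 108, 106]
220 [71, 68, 56, 59, 54, 60, 64, 61, 50, 53, 54, 50, 47, 38, 56, 94, 117, 149, 119, 99, 111, 122, 119, 107, 164, 194, 142, 68, 45, 53, 49, 51, 57, 56, 50, 55, 50, 51]
226 [49, 52, 52, 65, 63, 68, 64, 61, 59, 65, 67, 69, 65, 59, 48, 137, 191, 147, 103, 106, 116, 119, 114, 128, 171, 191, 114, 38, 56, 60, 53, 59, 52, 51, 54, 54, 52, 47]
232 [49, 54, 52, 52, 58, 56, 50, 51, 59, 62, 54, 44, 51, 48, 44, 42, 48, 88, 107, 114, 114, 119, 109, 175, 203, 145, 66, 46, 53, 55, 51, 51, 47, 56, 55, 51, 46, 55]
238 [49, 75, 87, 96, 95, 87, 58, 53, 54, 54, 46, 52, 51, 47, 66, 89, 93, 99, 107, 122, 119, 120, 94, 84, 112, 79, 45, 52, 48, 62, 57, 52, 50, 57, 50, 49, 53, 58]
244 [98, 35, 46, 48, 52, 75, 83, 93, 93, 95, 90, 92, 94, 88, 68, 81, 94, 107, 121, 119, 114, 102, 89, 88, 95, 96, 91, 93, 85, 67, 52, 57, 49, 57, 57, 49, 59, 61]
```

Request:
jog_arm:
  steps:
    - {"turn":[0,0,0],"delta_pos":[0,-0.03,0],"hand":-1}
    - {"turn":[0,0,0],"delta_pos":[0,-0.07,0],"hand":-1}
    - {"turn":[0,0,0],"delta_pos":[0,-0.12,0],"hand":-1}
    - {"turn":[0,0,0],"delta_pos":[0,-0.18,0],"hand":-1}
    - {"turn":[0,0,0],"delta_pos":[0,-0.24,0],"hand":-1}
    - {"turn":[0,0,0],"delta_pos":[0,-0.3,0],"hand":-1}
    - {"turn":[0,0,0],"delta_pos":[0,-0.35,0],"hand":-1}
    - {"turn":[0,0,0],"delta_pos":[0,-0.39,0],"hand":-1}
    - {"turn":[0,0,0],"delta_pos":[0,-0.42,0],"hand":-1}
    - {"turn":[0,0,0],"delta_pos":[0,-0.43,0],"hand":-1}

```text
time_s: 41.9
tool_pos: [0.404, -0.3884, 0.2206]
eef_rot: [-180.0, 0.0, 84.6]
wrist_force: [0.7, 0.7, -6.6]
width: 0.0094
gripper_force: 59.1
```

Run:
```python
from st import *;show();print(tool_delta([.525,-.205,.23]))
```

```text
41.9 [ 0.404  -0.3884  0.2206] [-1.800e+02  1.000e-02  8.465e+01] [ 0.69  0.74 -6.56] 0.009385505449385321 59.09648537635803 [-56.2   6.4  92.9  -0.   80.7 -50.9]
[ 0.9692  0.5166 -0.0474]
```

Request:
jog_arm:
  steps:
    - {"turn":[0,0,0],"delta_pos":[0.06,0,0],"hand":-1}
    - {"turn":[0,0,0],"delta_pos":[0.15,0,0],"hand":-1}
    - {"turn":[0,0,0],"delta_pos":[0.26,0,0],"hand":-1}
    - {"turn":[0,0,0.004],"delta_pos":[0.38,0.02,0],"hand":-1}
    - {"turn":[0,0,0.008],"delta_pos":[0.5,0.08,0],"hand":-1}
    - {"turn":[0,0,0.012],"delta_pos":[0.62,0.16,0],"hand":-1}
    - {"turn":[0,0,0.016],"delta_pos":[0.73,0.25,0],"hand":-1}
    - {"turn":[0,0,0.018],"delta_pos":[0.83,0.34,0],"hand":-1}
    - {"turn":[0,0,0.018],"delta_pos":[0.91,0.43,0],"hand":-1}
    - {"turn":[0,0,0.018],"delta_pos":[0.95,0.49,0],"hand":-1}

```text
time_s: 42.9
tool_pos: [0.5211, -0.205, 0.2205]
eef_rot: [180.0, -0.1, 82.8]
wrist_force: [0.6, 0.1, -7.0]
width: 0.0098
gripper_force: 59.1
```

Run:
```python
from leg import *;show();print(tool_delta([.525,-.205,.17]))
a=camera("scene");b=camera("side");m=camera_model("wrist");w=camera("wrist")
import pickle;pickle.dump((m,w,a,b),open("w4.pkl","wb"))
# tilt: expected scene pixels of near leg if upright (grip at TCP+~.022)
p=readout.state()['tool_pos'];g=p+[0,0,.021]
th=np.radians(-7.5);Y=np.array([-np.sin(th),np.cos(th),0])
for y in(-.041,):
  for dz in(-.03,-.1,-.13):
    q=proj("scene",g+Y*y+[0,0,dz]);r=int(round(q[1]));c=int(round(q[0]));print(dz,q.round(1),a[r,c-12:c+13].mean(1).round().astype(int).tolist())
```

```text
42.9 [ 0.5211 -0.205   0.2205] [ 1.7997e+02 -9.0000e-02  8.2780e+01] [ 0.63  0.14 -6.97] 0.009770647255213531 59.13926839828491 [-33.9   6.3  93.    0.1  80.7 -26.7]
[0.0022 0.019  0.2524]
-0.03 [272.5 137.7] [78, 82, 96, 96, 97, 95, 98, 84, 66, 41, 85, 102, 108, 117, 110, 122, 149, 121, 112, 150, 148, 147, 140, 125, 106]
-0.1 [272.  168.8] [62, 63, 65, 66, 59, 62, 94, 94, 90, 96, 106, 114, 113, 115, 80, 54, 63, 58, 59, 60, 61, 56, 56, 63, 56]
-0.13 [271.8 181.3] [96, 88, 57, 42, 43, 46, 48, 44, 57, 91, 106, 111, 114, 104, 92, 82, 83, 87, 154, 177, 183, 170, 100, 38, 51]
```

Request:
jog_arm:
  steps:
    - {"turn":[0,0,0],"delta_pos":[0.002,0.019,0.02],"hand":-1}
    - {"turn":[0,0,0],"delta_pos":[0.002,0.019,0.06],"hand":-1}
    - {"turn":[0,0,0],"delta_pos":[0.002,0.019,0.11],"hand":-1}
    - {"turn":[0,0,0],"delta_pos":[0.002,0.019,0.17],"hand":-1}
    - {"turn":[0,0,0],"delta_pos":[0.002,0.019,0.23],"hand":-1}
    - {"turn":[0,0,0],"delta_pos":[0.002,0.019,0.28],"hand":-1}
    - {"turn":[0,0,0],"delta_pos":[0.002,0.019,0.32],"hand":-1}
    - {"turn":[0,0,0],"delta_pos":[0.002,0.019,0.345],"hand":-1}
    - {"turn":[0,0,0],"delta_pos":[0.002,0.019,0.36],"hand":-1}
    - {"turn":[0,0,0],"delta_pos":[0.002,0.019,0.365],"hand":-1}

```text
time_s: 44.05
tool_pos: [0.5238, -0.2084, 0.1474]
eef_rot: [180.0, 0.0, 82.6]
wrist_force: [0.3, -0.0, -6.7]
width: 0.0098
gripper_force: 59.1
```

Run:
```python
from leg import *;show()
a=camera("scene")
p=readout.state()['tool_pos'];g=p+[0,0,.021]
th=np.radians(-7.2);Y=np.array([-np.sin(th),np.cos(th),0]);X=np.array([np.cos(th),np.sin(th),0])
for y in(-.041,):
  for dz in(-.03,-.05,-.07,-.09,-.12,-.135):
    q=proj("scene",g+Y*y+[0,0,dz]);r=int(round(q[1]));c=int(round(q[0]));print(dz,q.round(1),a[r,c-10:c+11].mean(1).round().astype(int).tolist())
print(proj("side",g+Y*.041+[0,0,-.03]))
```

```text
44.05 [ 0.5238 -0.2084  0.1474] [180.     0.    82.61] [ 0.29 -0.05 -6.66] 0.009788939770105122 59.14692521095276 [-34.   10.4  96.9   0.   72.7 -26.6]
-0.03 [273.9 169.8] [89, 93, 93, 95, 91, 115, 147, 125, 102, 110, 115, 122, 80, 53, 62, 62, 61, 60, 62, 58, 58]
-0.05 [273.8 178.2] [170, 165, 169, 164, 127, 95, 92, 90, 104, 110, 118, 107, 167, 194, 177, 100, 46, 54, 56, 64, 60]
-0.07 [273.6 186.3] [135, 140, 137, 136, 138, 141, 130, 107, 100, 112, 115, 127, 112, 95, 113, 250, 235, 179, 175, 183, 187]
-0.09 [273.5 194.3] [60, 64, 61, 56, 38, 189, 254, 231, 135, 101, 112, 108, 154, 240, 248, 251, 182, 93, 100, 98, 100]
-0.12 [273.2 205.8] [53, 48, 54, 53, 60, 74, 95, 98, 100, 119, 114, 108, 137, 89, 35, 55, 76, 102, 105, 101, 100]
-0.135 [273.1 211.5] [95, 82, 77, 66, 46, 47, 35, 89, 114, 94, 63, 66, 78, 85, 94, 77, 44, 49, 56, 53, 54]
[198.32101835 222.28312792]
```

Request:
jog_arm:
  steps:
    - {"turn":[0,0,0],"delta_pos":[0,0,0.003],"hand":-1}
    - {"turn":[0,0,0],"delta_pos":[0,0,0.006],"hand":-1}
    - {"turn":[0,0,0],"delta_pos":[0,0,0.009],"hand":-1}
    - {"turn":[0,0,0],"delta_pos":[0,0,0.012],"hand":-1}
    - {"turn":[0,0,0],"delta_pos":[0,0,0.014],"hand":-1}
    - {"turn":[0,0,0],"delta_pos":[0,0,0.016],"hand":-1}
    - {"turn":[0,0,0],"delta_pos":[0,0,0.018],"hand":-1}
    - {"turn":[0,0,0],"delta_pos":[0,0,0.02],"hand":-1}
    - {"turn":[0,0,0],"delta_pos":[0,0,0.02],"hand":-1}
    - {"turn":[0,0,0],"delta_pos":[0,0,0.02],"hand":-1}

```text
time_s: 45.1
tool_pos: [0.5243, -0.2085, 0.1445]
eef_rot: [179.9, 0.0, 82.6]
wrist_force: [-1.7, 2.0, 2.4]
width: 0.01
gripper_force: 60.2
```

Request:
jog_arm:
  steps:
    - {"turn":[0,0,0],"delta_pos":[0,0,-0.002],"hand":-1}
    - {"turn":[0,0,0],"delta_pos":[0,0,-0.003],"hand":-1}
    - {"turn":[0,0,0],"delta_pos":[0,0,-0.003],"hand":-1}
    - {"turn":[0,0,0],"delta_pos":[0,0,-0.003],"hand":-0.7}
    - {"turn":[0,0,0],"delta_pos":[0,0,-0.003],"hand":-0.6}
    - {"turn":[0,0,0],"delta_pos":[0,0,-0.003],"hand":-0.5}
    - {"turn":[0,0,0],"delta_pos":[0,0,-0.003],"hand":-0.3}
    - {"turn":[0,0,0],"delta_pos":[0,0,-0.003],"hand":0}
    - {"turn":[0,0,0],"delta_pos":[0,0,-0.003],"hand":0}
    - {"turn":[0,0,0],"delta_pos":[0,0,-0.003],"hand":0}

```text
time_s: 46.1
tool_pos: [0.5237, -0.2084, 0.1441]
eef_rot: [180.0, 0.0, 82.6]
wrist_force: [0.2, -0.2, -0.2]
width: 0.0429
gripper_force: 0.0
```

Run:
```python
from leg import *;show()
a=camera("scene")
g=np.array([.5243,-.2085,.164])
th=np.radians(-7.2);Y=np.array([-np.sin(th),np.cos(th),0])
for dz in(-.03,-.05,-.07,-.09,-.12):
    q=proj("scene",g+Y*-.041+[0,0,dz]);r=int(round(q[1]));c=int(round(q[0]));print(dz,q.round(1),a[r,c-10:c+11].mean(1).round().astype(int).tolist())
```

```text
46.1 [ 0.5237 -0.2084  0.1441] [1.800e+02 1.000e-02 8.261e+01] [ 0.21 -0.18 -0.15] 0.042923571466377444 0.0 [-34.   10.5  97.1  -0.   72.3 -26.6]
-0.03 [274.1 171.7] [90, 95, 96, 96, 81, 163, 146, 108, 107, 114, 125, 85, 56, 58, 63, 59, 64, 49, 57, 60, 58]
-0.05 [274. 180.] [162, 161, 163, 153, 114, 86, 106, 109, 107, 118, 110, 127, 149, 154, 162, 174, 165, 97, 41, 51, 56]
-0.07 [273.8 188.1] [134, 133, 132, 125, 127, 136, 109, 99, 112, 117, 102, 187, 152, 99, 92, 88, 214, 245, 189, 157, 176]
-0.09 [273.7 196. ] [67, 66, 61, 48, 84, 253, 191, 93, 114, 113, 114, 136, 149, 144, 141, 176, 204, 143, 96, 97, 90]
-0.12 [273.4 207.5] [49, 52, 46, 75, 101, 109, 100, 99, 111, 110, 118, 97, 128, 87, 39, 42, 62, 89, 106, 105, 106]
```

Released with the legs upright. I open fully and rise straight up.

Request:
jog_arm:
  steps:
    - {"turn":[0,0,0],"delta_pos":[0,0,0],"hand":0.3}
    - {"turn":[0,0,0],"delta_pos":[0,0,-0.03],"hand":0.6}
    - {"turn":[0,0,0],"delta_pos":[0,0,-0.08],"hand":0.8}
    - {"turn":[0,0,0],"delta_pos":[0,0,-0.15],"hand":0.8}
    - {"turn":[0,0,0],"delta_pos":[0,0,-0.25],"hand":0.8}
    - {"turn":[0,0,0],"delta_pos":[0,0,-0.35],"hand":0.8}
    - {"turn":[0,0,0],"delta_pos":[0,0,-0.45],"hand":0.8}
    - {"turn":[0,0,0],"delta_pos":[0,0,-0.52],"hand":0.8}
    - {"turn":[0,0,0],"delta_pos":[0,0,-0.55],"hand":0.8}
    - {"turn":[0,0,0],"delta_pos":[0,0,-0.55],"hand":0.8}

```text
time_s: 47.15
tool_pos: [0.5241, -0.2086, 0.2553]
eef_rot: [179.9, 0.1, 82.6]
wrist_force: [-0.2, 0.1, -0.2]
width: 0.0768
gripper_force: 0.0
```

Run:
```python
from leg import *;show()
a=camera("scene");b=camera("scene")
print(np.abs(a[100:260,220:340].astype(int)-b[100:260,220:340]).mean())
g=np.array([.5243,-.2085,.164])
th=np.radians(-7.2);Y=np.array([-np.sin(th),np.cos(th),0])
for dz in(0.008,-.03,-.05,-.09,-.12):
    q=proj("scene",g+Y*-.041+[0,0,dz]);r=int(round(q[1]));c=int(round(q[0]));print(dz,q.round(1),b[r,c-10:c+11].mean(1).round().astype(int).tolist())
# nut check vs. first position
h=plane("scene",(553,338),.008);print(b[212:222,348:362].mean(2).round().astype(int)[::3].tolist())
```

```text
47.15 [ 0.5241 -0.2086  0.2553] [1.799e+02 5.000e-02 8.261e+01] [-0.22  0.07 -0.19] 0.0768254920434014 0.0 [-34.    5.7  89.7   0.   84.5 -26.6]
2.9566145833333333
0.008 [274.5 155.3] [70, 85, 85, 85, 85, 79, 110, 154, 182, 191, 190, 187, 123, 54, 62, 64, 58, 61, 64, 66, 66]
-0.03 [274.1 171.7] [85, 91, 94, 89, 89, 164, 147, 105, 103, 113, 121, 86, 59, 59, 61, 58, 57, 60, 58, 58, 55]
-0.05 [274. 180.] [163, 158, 159, 150, 116, 84, 99, 105, 104, 116, 112, 126, 150, 154, 160, 169, 163, 93, 42, 51, 55]
-0.09 [273.7 196. ] [105, 101, 98, 99, 100, 152, 119, 100, 107, 111, 106, 136, 141, 132, 175, 235, 221, 137, 94, 95, 85]
-0.12 [273.4 207.5] [52, 47, 51, 74, 98, 104, 101, 95, 107, 112, 115, 101, 127, 87, 36, 46, 60, 90, 108, 105, 101]
[[178, 209, 226, 223, 194, 186, 181, 178, 216, 228, 221, 178, 153, 155], [98, 209, 218, 169, 112, 105, 101, 96, 82, 104, 193, 230, 195, 168], [80, 98, 105, 119, 132, 147, 172, 178, 184, 170, 129, 103, 141, 165], [132, 116, 114, 110, 104, 108, 105, 109, 120, 116, 122, 151, 168, 172]]
```

The weight stands upright and still in the tray, the nut hasn't moved, and the gripper is clear.

```bash
python3 -c "
from cell import bot;print(bot.hand_in())"
```

```text
the job is handed in; nothing more can be done
None
```

I handed the job in at about 47 s: the counterweight stands upright in the tray. On the first lift the bar slipped out of the grip and the weight dropped back into the hook, with the push unmeasured at that moment; otherwise I read at most about 9 N sideways on the hook.

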